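# Make up the imaging kit and the fixing kit at the embryo bench

## Task

Make up the imaging kit in the blue tray: first fit the white dish holder flat down over both steel dowels, then set the pink dish in its recess. Make up the fixing kit in the purple tray: stand the red-lidded jar in the middle of the red pad and the amber bottle in the middle of the yellow pad. Keep things upright, set them down rather than dropping them, and leave the green dish and the blue-lidded jar where they are.

Things in the scene. Friction and masses are not known exactly. Their poses are not given: they have to be found in the camera images.
- dowel_tray: Blue tray fixed to the bench, 170 (its x) x 140 (its y) mm, floor 4 mm thick, rim 4 mm thick rising to 10 mm above the bench. Two upright steel dowels, 8 mm diameter, stand on the floor at x = -50 and +50 mm, y = 0; 20 mm high, the top 6 mm tapering to 3 mm diameter. Origin: centre of its underside; z up. 
- pad_tray: Purple tray fixed to the bench, same size as the blue one (170 x 140 mm, floor 4 mm, rim 10 mm high), no dowels; the red and the yellow pad lie in it. Origin: centre of its underside; z up. 
- red_pad: Red round pad, 64 mm diameter, 3 mm thick, fixed on the purple tray's floor, in either half of it (its top is 7 mm above the bench). Pad centres are about 78 to 97 mm apart, mainly along the tray's x. Origin: centre of its underside; z up. 
- yellow_pad: Yellow round pad, same size and also fixed in the purple tray, in the other half. Origin: centre of its underside; z up. 
- holder: Loose white plate, 128 (its x) x 64 (its y) x 10 mm, lying flat, 120 g. 15 mm through holes at x = -50 and +50, y = 0; fits the dowels either way round, centred on the tray, x along its x. A rim 4 mm thick, 5 mm high (top 15 mm above the underside), flush with the long edges, encloses a central recess 60 x 56 mm with its floor 10 mm above the underside. Grip across the 64 mm. Origin: centre of its underside.
- pink_dish: Loose closed round dish with pink medium, 40 mm diameter, 16 mm high, 30 g. Origin: centre of its underside; z up. 
- red_jar: Loose round white jar with a red lid, 44 mm diameter, 55 mm high (lid: top 15 mm), about 120 g, straight sides. Origin: centre of its underside; z up. 
- amber_bottle: Loose amber-brown round bottle with a white cap, 74 mm high; straight body 40 mm diameter up to 50 mm, cap 26 mm diameter from 58 mm up; about 130 g. Origin: centre of its underside; z up. 
- green_dish: Dish like the pink one but with green medium; bystander, to be left where it is. Origin: centre of its underside; z up. 
- blue_jar: Jar like the red-lidded one but with a blue lid; bystander, to be left where it is. Origin: centre of its underside; z up. 
Not all that is in view belongs to the job. There is more than one size of the holder; the job needs the smallest.

How it is judged:
By the outcome, as a careful person would: the job done as asked, in the order asked, and still so for the second after the job is handed in, with the robot touching nothing.
It also fails if it takes over 96 s, if anything falls off the work surface, if the arm or the gripper's body presses on something with over 40 N, if the wrist force passes 120 N, or if a joint passes its speed limit or range.

## Robot

A 6-joint arm with a two-finger parallel gripper is mounted at the origin on the work surface. World frame = base frame: x ahead of the robot, y to its left, z up, the work surface at z = 0. Lengths are in m, angles in rad, forces in N, time in s.
With the tool pointing down it reaches from about 0.25 to 0.725 m from the base axis. Payload 4 kg.
Tool frame: the origin (TCP) lies midway between the tips of the shut fingers; the grasp point (between the pads) lies 19 mm behind it; z points along the fingers, y is the direction in which the jaws open and shut (so a half turn about z gives the same grasp; the last joint's range is limited). The gripper opens to 85 mm and grips with 20 to 120 N. Pads are 22 mm wide; open, the fingers measure 114 mm over their backs; the gripper's body (76 mm by 85 mm) begins 54 mm behind the grasp point. The pads swing forward as they close: fully open they stand 13 mm farther back than shut.
Start: joints at [-1.227, 0.241, 0.005, 1.335, 0, 1.571], TCP at [0.169, -0.471, 0.231] pointing down, gripper open.
Joint ranges: [-2.72, 2.72], [-1.05, 1.87], [-1.09, 1.28], [-1.99, 2.15], [-1.42, 1.44], [-3.14, 3.14]. Speed limits (rad/s): [2.79, 2.79, 3.14, 3.14, 3.14, 3.14].

## Interface

Orientations are given as a unit quaternion [x, y, z, w].
In Python, from workcell import bot, eyes, job gives the robot as it stands.
- The arm moves only by the shell command python3 -m crank 'ROWS'. ROWS is a JSON object of lists of equal length, an entry for each row: "dr": the turn, a rotation vector about the tool's x, y, z in rad, a list of three; "travel": the shift along the tool's x, y, z in m, a list of three; "hand": the finger opening in m, from 0 to 0.0854. In form: {"dr": [[wx, wy, wz], ...], "travel": [[x, y, z], ...], "hand": [hand, ...]}. A call has 1 to 10 rows; each row is the pose to reach, as a shift and turn from the pose commanded when the call began, along the tool's axes at that moment; what a row does not reach only later rows make up. A row lasts 1/8 s, in which the tool goes at most 62.5 mm and 10.7 degrees, less where a joint would pass 70% of its speed; a pose out of reach is approached as far as the arm can. A call with a gripper value outside its range is refused whole. The fingers move at their own pace and stop on an object; the grip force is fixed at half the most. Time passes only in rows, so rows that repeat a pose let the fingers close. It gives the time, the measured TCP pose, the force and the opening at its end, in the units of the state.
- bot.get_obs(): the state, without advancing time (a new reading comes with each control period).
- eyes.camera(name): name is "scene" or "top"; returns a dict with "color" (420x560x3 uint8, red, green, blue), "K" (3x3 intrinsics, pixels), "R" (3x3) and "t" (3): a world point X has camera coordinates R X + t. Camera axes: x right, y down, z forward; pixel columns grow to the right and rows downward; lengths in m; the calibration is good to about 2 mm. A picture is of the moment at which its call begins. There is no depth.
- job.job_done(): hands the job in, once; it reports no verdict.
The state is a dict: "clock": time; "joint_pos": joint angles; "joint_vel": joint speeds; "tau": joint torques, N m; "eef_pos": TCP position; "tool_rot": TCP orientation; "ft_force": force on the tool from outside, world axes, zero at the start; "ft_torque": the same for the moment, N m; "grip_width": finger opening in m.
Only numpy, scipy, OpenCV 4.12 (cv2) and the standard library are available. Lean on these libraries where they do the work, as an engineer would, in place of code of your own. Each camera call takes 0.05 s, during which the arm holds its last target.

## Working session

There is one attempt and no reset: what is moved stays moved. The work goes in short steps, Python scripts to look and compute and a shell command to move; the robot and the scene stay as the last step left them, time stands still between calls to the robot, and variables do not carry over. Pictures are saved under pics/ and viewed, and the job is handed in when it is done.

```bash
ls; mkdir -p pics; python3 - <<'E'
from workcell import bot, eyes
import cv2
o=bot.get_obs(); print(o)
for n in ["scene","top"]:
    c=eyes.camera(n); print(n,c["K"],c["R"],c["t"])
    cv2.imwrite(f"pics/{n}0.png",c["color"][:,:,::-1])
E
```

```text
pics
{'clock': 0.0, 'joint_pos': array([-1.22696783e+00,  2.41396591e-01,  3.71664762e-03,  1.33522860e+00,
        2.68971394e-05,  1.57077859e+00]), 'joint_vel': array([-0.00088273,  0.00080234, -0.00132404,  0.00067739,  0.00061559,
        0.00038205]), 'tau': array([ 2.63978895e-03, -3.72317934e+01,  2.52408636e+01,  1.68643525e-02,
        5.98648307e-05, -1.28719495e-05]), 'eef_pos': array([ 0.16833638, -0.47012309,  0.23041828]), 'tool_rot': array([ 9.85257040e-01,  1.71077320e-01, -1.67407516e-04, -1.04284255e-03]), 'ft_force': array([-0.49529854,  0.37163657, -0.14575313]), 'ft_torque': array([ 0.00982145, -0.00349772,  0.00616312]), 'grip_width': 0.0851854609653758}
scene [[496.56520839   0.         282.90948198]
 [  0.         496.56520839 207.98720061]
 [  0.           0.           1.        ]] [[-0.32326933  0.94621635 -0.01309824]
 [ 0.57658616  0.18597418 -0.79558909]
 [-0.75036347 -0.26474182 -0.605695  ]] [ 0.14331337 -0.25725148  1.46671461]
top [[462.90416696   0.         282.8175634 ]
 [  0.         462.90416696 201.01009529]
 [  0.           0.           1.        ]] [[ 0.01922158 -0.99954157  0.02339191]
 [-0.9950018  -0.02141681 -0.09753329]
 [ 0.09798956 -0.02140025 -0.99495732]] [-0.00707057  0.47442096  1.06886507]
```

View pics/scene0.png

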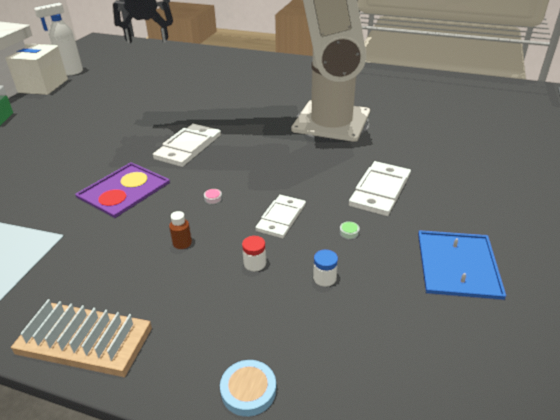

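View pics/top0.png

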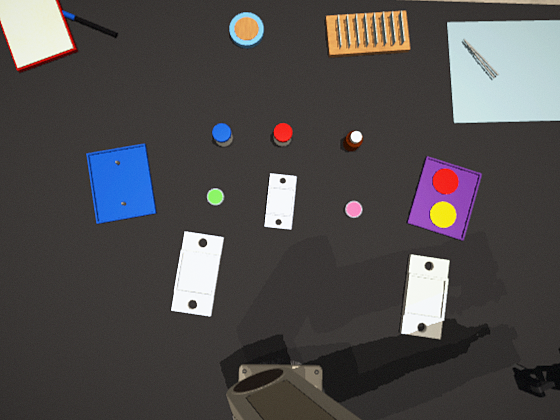

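The scene view shows the two trays, three holders (the small one near (281,215)), jars, bottle and dishes. In the top view the small holder is at about (281,201), pink dish (354,209), red jar (283,132), amber bottle (355,138), blue tray (121,183) and purple tray (444,198).

```bash
cat > h.py <<'E'
import numpy as np, cv2
from workcell import bot, eyes
from scipy.spatial.transform import Rotation as Rot
def cast(c,uv,z):
    uv=np.atleast_2d(uv).astype(float)
    d=np.c_[uv,np.ones(len(uv))]@np.linalg.inv(c["K"]).T@c["R"]
    o=-c["R"].T@c["t"]
    return (o+d*((z-o[2])/d[:,2])[:,None])[:,:2]
def proj(c,X):
    p=(np.atleast_2d(X)@c["R"].T+c["t"])@c["K"].T
    return p[:,:2]/p[:,2:]
def hsv(c): return cv2.cvtColor(c["color"],cv2.COLOR_RGB2HSV)
def blobs(m,amin=20):
    n,l,s,ce=cv2.connectedComponentsWithStats(m.astype(np.uint8))
    return [(s[i,4],ce[i],s[i,:4],l==i) for i in range(1,n) if s[i,4]>=amin]
def mask(c,name):
    h=hsv(c);H,S,V=[h[...,i].astype(int) for i in range(3)]
    return {"red":((H<6)|(H>174))&(S>180)&(V>120),"yellow":(H>25)&(H<35)&(S>180),
    "purple":(H>130)&(H<150)&(S>100),"blue":(H>100)&(H<122)&(S>180)&(V>90),
    "pink":(H>150)&(H<176)&(S>60)&(S<190)&(V>120),"green":(H>45)&(H<75)&(S>90),
    "white":(S<40)&(V>150),"amber":(H<15)&(S>150)&(V<120)&(V>25)}[name]
E
python3 - <<'E'
from h import *
for n in ["scene","top"]:
    c=eyes.camera(n)
    for k in ["red","yellow","purple","blue","pink","green","white","amber"]:
        for a,ce,b,_ in blobs(mask(c,k),40): print(n,k,a,ce.round(1),b)
    cv2.imwrite(f"pics/{n}z.png",cv2.resize(c["color"][110:250,80:340] if n=="top" else c["color"][160:300,80:340],None,fx=3,fy=3,interpolation=cv2.INTER_CUBIC)[:,:,::-1])
    if n=="top":cv2.imwrite(f"pics/{n}z2.png",cv2.resize(c["color"][110:250,260:500],None,fx=3.3,fy=3.3,interpolation=cv2.INTER_CUBIC)[:,:,::-1])
E
```

```text
scene red 58 [254.4 250.9] [244 246  21   9]
scene purple 1804 [122.2 189.6] [ 76 163  93  54]
scene pink 78 [111.6 196.3] [ 98 189  29  17]
scene pink 108 [212.2 193.1] [206 189  14   9]
scene green 252 [  4.7 109.3] [ 0 96 13 29]
scene green 100 [349.4 227.2] [343 223  14   9]
scene white 6124 [51.8 35. ] [  0   0 124  94]
scene white 2064 [244.5  13.2] [170   0 121  33]
scene white 540 [548.1  19.8] [531   0  29  39]
scene white 648 [447.7  32.3] [359  11 191  33]
scene white 42 [376.7  17.6] [373  15  11   8]
scene white 237 [139.2  28. ] [132  18  16  20]
scene white 104 [365.1  37.4] [362  29   9  24]
scene white 347 [554.6  66.4] [546  37  14  46]
scene white 628 [533.9  61. ] [523  45  25  36]
scene white 296 [303.6 117. ] [292 100  20  31]
scene white 440 [357.6 120.4] [347 106  23  33]
scene white 1515 [185.5 143.8] [153 124  68  42]
scene white 2062 [379.1 187.3] [349 161  62  54]
scene white 75 [212.5 197.9] [204 189  18  14]
scene white 1240 [279.7 215.2] [255 194  51  44]
scene white 161 [177.1 217.1] [170 211  15  14]
scene white 2517 [ 20.9 252.1] [  0 222  63  78]
sc
[... 722 characters left out ...]
81. ] [433 169  25  25]
top yellow 507 [442.6 214.2] [430 202  26  26]
top purple 3038 [444.4 198. ] [407 156  75  85]
top blue 60 [68.5 14.8] [63 10 12 10]
top blue 277 [221.3 132.2] [212 123  19  19]
top blue 4252 [120.7 183.1] [ 86 144  70  80]
top pink 163 [353.3 208.8] [346 202  15  15]
top green 153 [214.7 196.2] [208 190  14  14]
top white 3538 [33.3 29.3] [ 0  0 73 68]
top white 10887 [505.1  70.6] [447  20 113 103]
top white 103 [355.9 136.2] [351 131  11  12]
top white 1444 [280.2 200.9] [264 173  33  57]
top white 3170 [196.9 273.5] [171 231  53  86]
top white 3008 [425.5 296.1] [401 254  49  85]
top amber 116 [51.4 59.2] [24 45 53 26]
top amber 158 [349.6 143.2] [343 131  19  20]
```

View pics/topz.png

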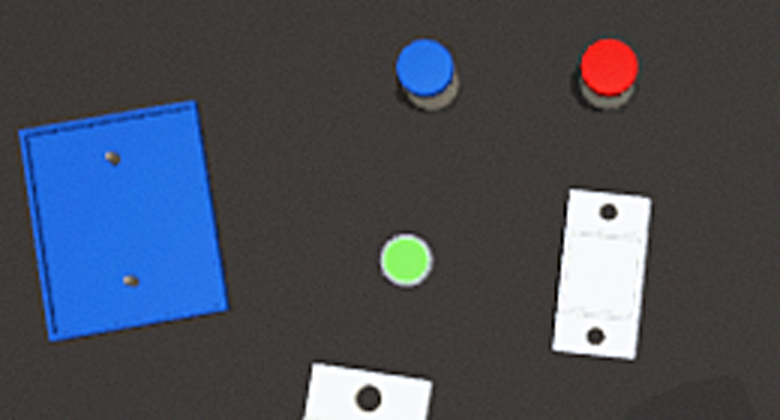

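View pics/topz2.png

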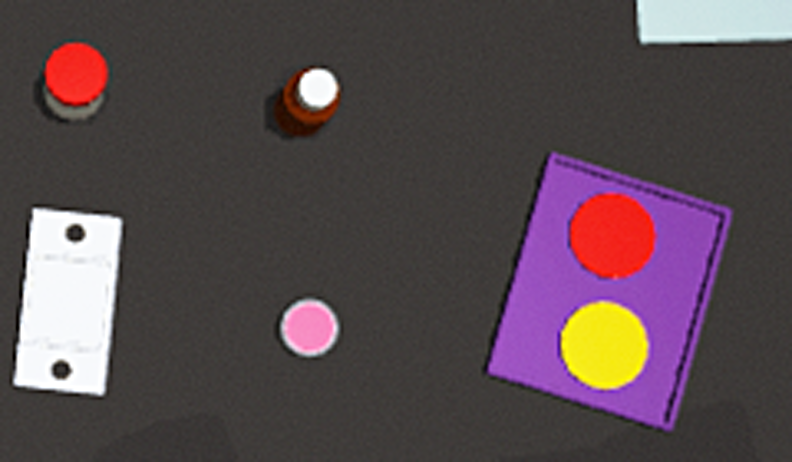

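```bash
python3 - <<'E'
from h import *
c=eyes.camera("top"); s=eyes.camera("scene")
print("cam",-c["R"].T@c["t"],-s["R"].T@s["t"])
def biggest(m): return max(blobs(m),key=lambda b:b[0])
def rectpose(m,z,n):
    cs,_=cv2.findContours(m.astype(np.uint8),cv2.RETR_EXTERNAL,cv2.CHAIN_APPROX_NONE)
    k=max(cs,key=cv2.contourArea)[:,0,:]
    w=cast(c,k,z); r=cv2.minAreaRect((w*1000).astype(np.float32)); print(n,"rect",r)
# trays
for nm in ["blue","purple"]:
    m=mask(c,nm)
    b=biggest(m); x,y,w,hh=b[2]
    sub=np.zeros_like(m); sub[y:y+hh,x:x+w]=m[y:y+hh,x:x+w]|False
    rectpose(b[3],0.009,nm)
# dowels: non-blue inside filled hull
for cam,n in((c,"top"),(s,"scene")):
    h=hsv(cam); m=((h[...,0]>100)&(h[...,0]<125)&(h[...,1]>150))
    b=biggest(m)[3].astype(np.uint8)
    cs,_=cv2.findContours(b,cv2.RETR_EXTERNAL,cv2.CHAIN_APPROX_NONE)
    hull=np.zeros_like(b); cv2.fillConvexPoly(hull,cv2.convexHull(max(cs,key=cv2.contourArea)),1)
    hull=cv2.erode(hull,np.ones((9,9)))
    sat=h[...,1].astype(float); 
    for a,ce,bb,l in blobs((hull>0)&(h[...,1]<185)&(h[...,2]>30),3):
        wgt=np.where(cv2.dilate(l.astype(np.uint8),np.ones((3,3)))>0,np.clip(215-sat,0,None),0)
        yy,xx=np.mgrid[:420,:560]; cw=np.array([(wgt*xx).sum(),(wgt*yy).sum()])/wgt.sum()
        print("dowel",n,a,ce,cw,bb,cast(cam,cw,0.014))
# holder
for cam,n in((c,"top"),(s,"scene")):
    m=mask(cam,"white"); cand=[b for b in blobs(m,400) if abs(b[1]-(np.array([280,201]) if n=="top" else np.array([280,215]))).max()<6][0]
    if n=="top": rectpose(cand[3],0.011,"holder")
    x,y,w,hh=cand[2]
    g=cam["color"].mean(2)
    fill=np.zeros(m.shape,np.uint8); cs,_=cv2.findContours(cand[3].astype(np.uint8),cv2.RETR_EXTERNAL,cv2.CHAIN_APPROX_NONE); cv2.fillConvexPoly(fill,cv2.convexHull(max(cs,key=cv2.contourArea)),1)
    fill=cv2.erode(fill,np.ones((5,5)))
    for a,ce,bb,l in blobs((fill>0)&(g<150),4): 
        wgt=np.where(cv2.dilate(l.astype(np.uint8),np.ones((3,3)))>0,np.clip(230-g,0,None),0)
        yy,xx=np.mgrid[:420,:560]; cw=np.array([(wgt*xx).sum(),(wgt*yy).sum()])/wgt.sum()
        print("hole",n,a,cw,cast(cam,cw,0.010),cast(cam,cw,0.005))
def circ(nm,near,z):
    b=[b for b in blobs(mask(c,nm),40) if abs(b[1]-near).max()<8][0]; 
    print(nm,z,cast(c,b[1],z).round(4))
circ("red",[282,132],.055);circ("blue",[221,132],.055);circ("red",[445,181],.007);circ("yellow",[442,214],.007)
circ("pink",[353,209],.014);circ("green",[215,196],.014);circ("white",[356,136],.074)
def circs(nm,near,z):
    b=[b for b in blobs(mask(s,nm),30) if abs(b[1]-near).max()<8][0]; print("scene",nm,cast(s,b[1],z).round(4))
circs("pink",[212,193],.014);circs("green",[349,227],.014);circs("yellow",[134,179],.007) if 0 else None
h=hsv(s)
for p in [(254,243),(113,198),(134,180),(325,259),(178,217)]: print(p,h[p[1],p[0]])
E
```

```text
cam [0.36744799 0.02596723 1.10991236] [1.29522552 0.30053737 0.6855924 ]
blue rect ((511.3522644042969, 388.7989807128906), (171.4332275390625, 142.17880249023438), 11.481894493103027)
purple rect ((492.6745300292969, -387.08465576171875), (143.76937866210938, 172.30393981933594), 73.46831512451172)
dowel top 21 [117. 162.] [117.03481781 162.10688259] [115 160   5   5] [[0.55986922 0.39860473]]
dowel top 20 [123.45 203.35] [122.9646905 203.092415 ] [121 202   6   4] [[0.46232682 0.37945448]]
dowel scene 3513 [459.03188158 264.96612582] [459.02269996 264.75854702] [423 235  77  60] [[0.52997922 0.38874379]]
holder rect ((476.0978088378906, 8.369781494140625), (66.01966094970703, 129.6895294189453), 85.08425903320312)
hole top 25 [282.38550444 180.23279398] [[0.5258191  0.00430876]] [[0.52653903 0.0042103 ]]
hole top 27 [278.05726159 221.63452599] [[0.42627634 0.01267904]] [[0.42654376 0.01261864]]
red 0.055 [[0.6328 0.0069]]
blue 0.055 [[0.6286 0.149 ]]
red 0.007 [[ 0.5332 -0.3903]]
yellow 0.007 [[ 0.4524 -0.383 ]]
pink 0.014 [[ 0.4602 -0.1661]]
green 0.014 [[0.4835 0.1642]]
white 0.074 [[ 0.6222 -0.1609]]
scene pink [[ 0.4595 -0.1686]]
scene green [[0.4835 0.1627]]
(254, 243) [  1 168 244]
(113, 198) [  1 168 241]
(134, 180) [ 26 122 255]
(325, 259) [106 159 230]
(178, 217) [  0   0 255]
```

```bash
cat > go.py <<'E'
import sys; from h import *
# usage: go.py x y z yawdeg(world angle of tool x)
x,y,z,yaw=map(float,sys.argv[1:5]); o=bot.get_obs()
R=Rot.from_quat(o["tool_rot"]); a=np.radians(yaw)
T=Rot.from_matrix(np.c_[[np.cos(a),np.sin(a),0],[np.sin(a),-np.cos(a),0],[0,0,-1]])
print("travel",(R.inv().apply(np.array([x,y,z])-o["eef_pos"])).round(4),"dr",(R.inv()*T).as_rotvec().round(3))
m=R.as_matrix(); print("pos",o["eef_pos"].round(4),"yaw",np.degrees(np.arctan2(m[1,0],m[0,0])).round(2),"j",o["joint_pos"].round(3),"F",o["ft_force"].round(1),"w",o["grip_width"].round(4),"t",round(o["clock"],2))
E
python3 go.py 0.476 0.0085 0.12 175.1
python3 -m crank '{"dr":[[0,0,-0.15]],"travel":[[0.03,-0.01,0]],"hand":[0.085]}'
python3 go.py 0.476 0.0085 0.12 175.1
```

```text
travel [ 0.451  -0.3473  0.1112] dr [-0.000e+00 -1.000e-03 -2.712e+00]
clock: 0.42
eef_pos: [0.1927, -0.4518, 0.2311]
tool_rot: [0.97, 0.245, -0.0, 0.0]
ft_force: [0.1, 0.4, 0.5]
grip_width: 0.0851
travel [ 0.4679 -0.2707  0.1109] dr [-0.     0.    -2.561]Traceback (most recent call last):
  File "go.py", line 7, in <module>
    m=R.as_matrix(); print("pos",o["eef_pos"].round(4),"yaw",np.degrees(np.arctan2(m[1,0],m[0,0])).round(2),"j",o["joint_pos"].round(3),"F",o["ft_force"].round(1),"w",o["grip_width"].round(4),"t",round(o["clock"],2))
                                                                                                                                                                       ^^^^^^^^^^^^^^^^^^^^^
AttributeError: 'float' object has no attribute 'round'
Traceback (most recent call last):
  File "go.py", line 7, in <module>
    m=R.as_matrix(); print("pos",o["eef_pos"].round(4),"yaw",np.degrees(np.arctan2(m[1,0],m[0,0])).round(2),"j",o["joint_pos"].round(3),"F",o["ft_force"].round(1),"w",o["grip_width"].round(4),"t",round(o["clock"],2))
                                                                                                                                                                       ^^^^^^^^^^^^^^^^^^^^^
AttributeError: 'float' object has no attribute 'round'
```

```bash
sed -i 's/o\["grip_width"\].round(4)/round(float(o["grip_width"]),4)/' go.py
python3 go.py 0.476 0.0085 0.12 175.1;python3 go.py 0.476 0.0085 0.12 -4.9
```

```text
travel [ 0.4679 -0.2707  0.1109] dr [-0.     0.    -2.561]
pos [ 0.1927 -0.4518  0.2311] yaw 28.34 j [-1.167  0.223 -0.018  1.329 -0.     1.48 ] F [0.1 0.4 0.5] w 0.0851 t 0.42
travel [ 0.4679 -0.2707  0.1109] dr [0.   0.   0.58]
pos [ 0.1927 -0.4518  0.2311] yaw 28.34 j [-1.167  0.223 -0.018  1.329 -0.     1.48 ] F [0.1 0.4 0.5] w 0.0851 t 0.42
```

```bash
python3 -m crank '{"dr":[[0,0,-0.18],[0,0,-0.36],[0,0,-0.54],[0,0,-0.72],[0,0,-0.9],[0,0,-1.08],[0,0,-1.26],[0,0,-1.44],[0,0,-1.62],[0,0,-1.8]],"travel":[[0.047,-0.027,0],[0.094,-0.054,0.0],[0.14,-0.081,0.0],[0.187,-0.108,0.01],[0.234,-0.135,0.02],[0.281,-0.162,0.03],[0.328,-0.189,0.04],[0.374,-0.217,0.06],[0.421,-0.244,0.085],[0.468,-0.271,0.11]],"hand":[0.085,0.085,0.085,0.085,0.085,0.085,0.085,0.085,0.085,0.085]}'
python3 go.py 0.476 0.0085 0.05 175.1
```

```text
clock: 1.68
eef_pos: [0.4781, 0.0109, 0.1209]
tool_rot: [0.409, 0.913, 0.0, 0.001]
ft_force: [1.3, 0.2, -0.2]
grip_width: 0.0848
travel [-0.0003 -0.0032  0.0709] dr [ 0.     0.001 -0.756]
pos [0.4781 0.0109 0.1209] yaw 131.78 j [ 0.023  0.277 -0.248  1.044 -0.     0.865] F [ 1.3  0.2 -0.2] w 0.0848 t 1.68
```

```bash
python3 -m crank '{"dr":[[0,0,-0.18],[0,0,-0.36],[0,0,-0.54],[0,0,-0.72],[0,0,-0.76],[0,0,-0.76],[0,0,-0.76]],"travel":[[0,0,0.01],[0,0,0.02],[0,0,0.035],[0,0,0.05],[0,0,0.07],[0,0,0.07],[0,0,0.07]],"hand":[0.085,0.085,0.085,0.085,0.085,0.085,0.085]}'
python3 go.py 0.476 0.0085 -0.004 175.1
```

```text
clock: 2.55
eef_pos: [0.4774, 0.0092, 0.0518]
tool_rot: [0.044, 0.999, 0.0, 0.0]
ft_force: [0.3, -0.3, 0.3]
grip_width: 0.0848
travel [ 0.0014 -0.0009  0.0558] dr [ 0.     0.001 -0.003]
pos [0.4774 0.0092 0.0518] yaw 174.94 j [ 0.019  0.358 -0.342  0.87  -0.     0.108] F [ 0.3 -0.3  0.3] w 0.0848 t 2.55
```

```bash
python3 -m crank '{"dr":[[0,0,0],[0,0,0],[0,0,0],[0,0,0],[0,0,0]],"travel":[[0.001,-0.001,0.02],[0.001,-0.001,0.04],[0.001,-0.001,0.05],[0.001,-0.001,0.055],[0.001,-0.001,0.055]],"hand":[0.085,0.085,0.085,0.085,0.085]}'
python3 -m crank '{"dr":[[0,0,0],[0,0,0],[0,0,0],[0,0,0]],"travel":[[0,0,0],[0,0,0],[0,0,0],[0,0,0]],"hand":[0.06,0.055,0.055,0.055]}'
python3 - <<'E'
from h import *
for n in ["scene","top"]:
    c=eyes.camera(n); q=c["color"][130:260,180:400]
    cv2.imwrite(f"pics/{n}1.png",cv2.resize(q,None,fx=3.5,fy=3.5,interpolation=cv2.INTER_CUBIC)[:,:,::-1])
E
python3 go.py 0.476 0.0085 -0.004 175.1
```

```text
clock: 3.18
eef_pos: [0.4763, 0.0083, -0.0034]
tool_rot: [0.044, 0.999, 0.0, 0.0]
ft_force: [0.5, -0.1, 0.4]
grip_width: 0.0849
clock: 3.68
eef_pos: [0.4768, 0.0083, -0.0026]
tool_rot: [0.044, 0.999, 0.0, 0.001]
ft_force: [-1.1, 0.8, 6.1]
grip_width: 0.0619
travel [0.0008 0.0001 0.0013] dr [ 0.     0.002 -0.002]
pos [ 0.4768  0.0083 -0.0027] yaw 174.97 j [ 0.018  0.436 -0.402  0.731 -0.     0.105] F [-0.4  0.4  6. ] w 0.0624 t 3.77
```

View pics/scene1.png

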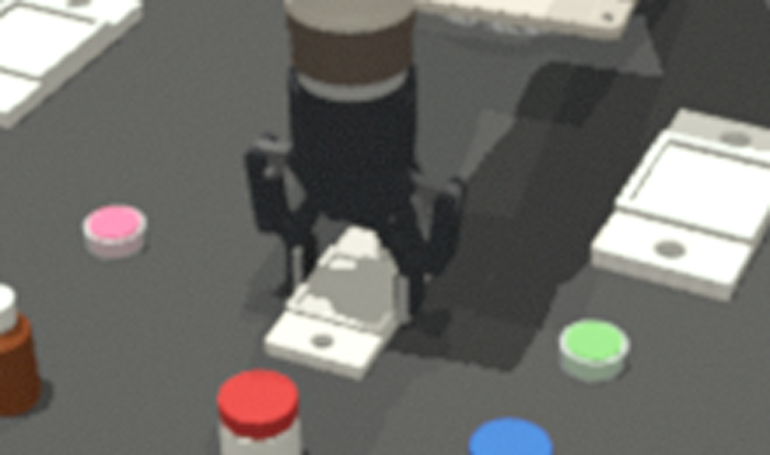

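The scene view shows the fingers either side of the small holder, pads on both long edges; the opening is 62 mm. Lift it.

```bash
python3 -m crank '{"dr":[[0,0,0],[0,0,0],[0,0,0],[0,0,0]],"travel":[[0,0,-0.015],[0,0,-0.05],[0,0,-0.09],[0,0,-0.09]],"hand":[0.055,0.055,0.055,0.055]}'
python3 go.py 0.511 0.389 0.085 191.2
```

```text
clock: 4.28
eef_pos: [0.4788, 0.0084, 0.0894]
tool_rot: [0.044, 0.999, 0.0, 0.004]
ft_force: [-0.6, -0.1, -1.2]
grip_width: 0.0621
travel [0.0013 0.382  0.0047] dr [-0.     0.007 -0.283]
pos [0.4788 0.0084 0.0894] yaw 174.97 j [ 0.017  0.308 -0.298  0.957  0.     0.105] F [-0.6 -0.1 -1.2] w 0.0621 t 4.28
```

```bash
python3 -m crank '{"dr":[[0,0,-0.03],[0,0,-0.07],[0,0,-0.11],[0,0,-0.15],[0,0,-0.19],[0,0,-0.23],[0,0,-0.27],[0,0,-0.283],[0,0,-0.283],[0,0,-0.283]],"travel":[[0,0.03,0],[0,0.08,0.0],[0.0,0.135,0.0],[0,0.19,0.0],[0,0.245,0.0],[0,0.3,0.0],[0,0.345,0.0],[0.001,0.372,0.0],[0.001,0.382,0.0],[0.001,0.382,0.0]],"hand":[0.055,0.055,0.055,0.055,0.055,0.055,0.055,0.055,0.055,0.055]}'
python3 go.py 0.511 0.389 0.05 191.2
python3 - <<'E'
from h import *
for n in ["scene","top"]:
    c=eyes.camera(n); q=c["color"][100:240,60:260] if n=="top" else c["color"][150:310,340:540]
    cv2.imwrite(f"pics/{n}2.png",cv2.resize(q,None,fx=3.5,fy=3.5,interpolation=cv2.INTER_CUBIC)[:,:,::-1])
E
```

```text
clock: 5.52
eef_pos: [0.5079, 0.3884, 0.085]
tool_rot: [-0.098, 0.995, -0.001, -0.001]
ft_force: [0.1, -0.5, -0.9]
grip_width: 0.0625
travel [-0.0033 -0.      0.035 ] dr [-0.001 -0.002 -0.   ]
pos [0.5079 0.3884 0.085 ] yaw -168.8 j [ 0.653  0.607  0.176  1.143 -0.     0.458] F [ 0.1 -0.5 -0.9] w 0.0625 t 5.53
```

View pics/scene2.png

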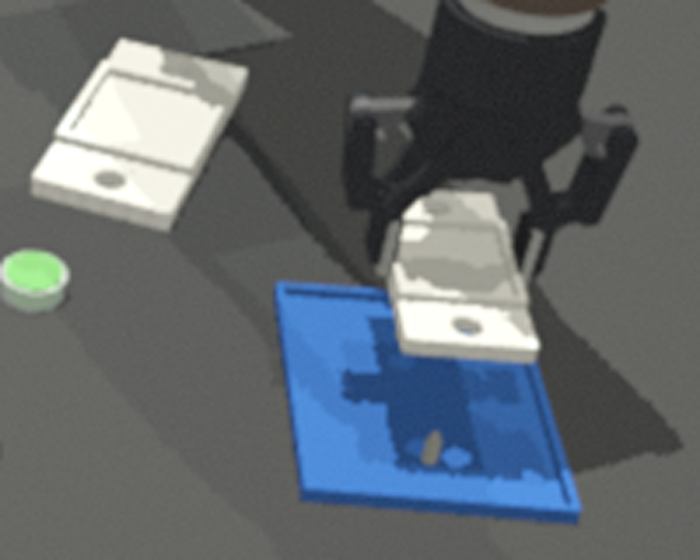

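View pics/top2.png

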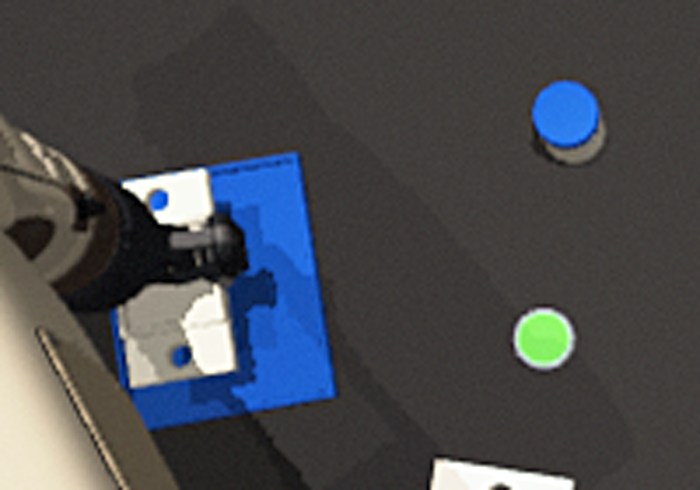

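The scene view shows the holder level, held above the tray; in the top view both holes are visible at about (105,157) and (112,202).

```bash
python3 - <<'E'
from h import *
c=eyes.camera("top"); g=c["color"].astype(int)
dk=(g[...,0]<110)  # red channel low = not white
yy,xx=np.mgrid[:420,:560]; P=[]
for u,v in[(105,157),(112,202)]:
    w=np.where((abs(xx-u)<=5)&(abs(yy-v)<=5),np.clip(170-g[...,0],0,None),0)
    for a,ce,bb,l in blobs(dk&(abs(xx-u)<=6)&(abs(yy-v)<=6),5): print(a,ce,bb); cc=ce
    P.append(cast(c,cc,0.096)[0])
P=np.array(P);d=P[0]-P[1]; print(P,P.mean(0),np.linalg.norm(d),np.degrees(np.arctan2(d[1],d[0])), bot.get_obs()["eef_pos"])
E
```

```text
58 [102.68965517 158.74137931] [ 99 154   9  10]
35 [111.51428571 201.08571429] [109 198   6   7]
11 [115.18181818 207.72727273] [111 207   8   2]
[[0.5522323  0.40243502]
 [0.44472947 0.36930022]] [0.49848089 0.38586762] 0.1124934422843979 17.130478002591587 [0.50840211 0.38737479 0.08598226]
```

```bash
python3 - <<'E'
from h import *
c=eyes.camera("top"); g=c["color"].astype(int)
yy,xx=np.mgrid[:420,:560]; P=[]
for u,v in[(105,157),(111.5,201)]:
    win=np.hypot(xx-u,yy-v)<=4.6
    w=np.where(win,np.clip(150-g[...,0],0,None),0)
    cc=np.array([(w*xx).sum(),(w*yy).sum()])/w.sum(); print(cc,(w>0).sum())
    P.append(cast(c,cc,0.096)[0])
    print(g[int(v)-6:int(v)+7,int(u)-7:int(u)+8,0])
P=np.array(P);d=P[0]-P[1]; print(P,P.mean(0),np.linalg.norm(d),np.degrees(np.arctan2(d[1],d[0])), bot.get_obs()["eef_pos"])
E
```

```text
[104.35459333 157.01316559] 35
[[228 231 245 246 252 255 255 255 255 255 253 251 250 249 249]
 [255 255 255 255 255 254 255 255 255 253 251 248 248 248 248]
 [255 255 251 253 252 243 223 223 231 253 254 250 248 249 249]
 [230 255 255 255 231 166 100  60  81 192 255 253 249 248 248]
 [ 64 223 255 254 163  86  60  22   5  50 250 255 250 249 248]
 [  0  70 227 215 147  68  23  28  21   0 212 254 251 248 248]
 [  8   0  77 122 132  63  23  29  17   0 219 255 250 248 248]
 [ 11   3   0  32  79  43  16  10   0 113 254 255 249 248 248]
 [ 18  11  12   1  26 139  88  66 177 248 255 251 249 248 249]
 [ 13  17  18  11   0 170 234 243 255 255 252 249 248 248 248]
 [ 12  11  12  16   6  82 233 255 255 253 250 250 250 251 250]
 [ 16  13  16  10   5   0  71 248 255 255 255 255 255 255 254]
 [ 18  15  17  15  16  10   0 143 224 239 233 240 237 229 232]]
[111.4447466  201.06922126] 52
[[152 146 146 156 159 157 157 156 143 216 252 251 249 249 248]
 [157 157 157 158 157 158 156 158 152 140 250 255 250 249 248]
 [159 155 154 158 158 159 151 148 152 150 222 255 251 249 248]
 [157 155 157 157 154 143 114  94  96 114 136 255 255 249 249]
 [157 155 155 155 134 109  57  29   1  20  90 216 253 251 249]
 [154 156 157 148 117  79  33  13  13   0  36 214 255 251 249]
 [152 156 161 140 116  60  20  20  13   0  41 219 255 252 249]
 [152 154 161 146 120  67  23  19  10   0  64 133 255 255 249]
 [162 153 156 157 131  88  29   6   0  28 120 147 221 254 251]
 [162 157 156 160 154 127  86  71  94 118 155 155 140 252 255]
 [159 151 154 153 157 157 145 143 161 161 162 156 152 229 255]
 [192 161 153 158 161 161 161 166 165 169 164 154 151 142 219]
 [217 199 171 164 161 155 161 151 142 128 124 109 100  88  57]]
[[0.55617253 0.39902169]
 [0.45912413 0.37817879]] [0.50764833 0.38860024] 0.09926136026407308 12.121176557464903 [0.50857266 0.38746839 0.08622234]
```

```bash
python3 go.py 0.5115 0.389 0.03 191.2
python3 -m crank '{"dr":[[0,0,0],[0,0,0],[0,0,0],[0,0,0],[0,0,0]],"travel":[[-0.003,-0.001,0.01],[-0.003,-0.001,0.03],[-0.003,-0.001,0.048],[-0.003,-0.001,0.056],[-0.003,-0.001,0.056]],"hand":[0.055,0.055,0.055,0.055,0.055]}'
python3 go.py 0.5115 0.389 0.0015 191.2
```

```text
travel [-0.0032  0.001   0.0562] dr [-0.001 -0.001 -0.002]
pos [0.5086 0.3875 0.0862] yaw -168.91 j [ 0.651  0.605  0.176  1.143 -0.     0.458] F [-0.3  0.2 -1.2] w 0.0624 t 5.72
clock: 6.35
eef_pos: [0.5111, 0.388, 0.0293]
tool_rot: [-0.097, 0.995, -0.001, -0.001]
ft_force: [0.4, 0.0, -1.4]
grip_width: 0.0624
travel [-0.0006  0.0009  0.0278] dr [-0.001 -0.002 -0.   ]
pos [0.5111 0.388  0.0293] yaw -168.82 j [0.649 0.662 0.119 1.029 0.    0.454] F [ 0.4  0.  -1.4] w 0.0624 t 6.35
```

```bash
python3 -m crank '{"dr":[[0,0,0],[0,0,0],[0,0,0],[0,0,0]],"travel":[[-0.0005,0.001,0.004],[-0.0005,0.001,0.01],[-0.0005,0.001,0.016],[-0.0005,0.001,0.016]],"hand":[0.055,0.055,0.055,0.055]}'
python3 go.py 0.5115 0.389 0.0015 191.2
python3 - <<'E'
from h import *
for n in ["scene","top"]:
    c=eyes.camera(n); q=c["color"][100:240,60:260] if n=="top" else c["color"][200:310,390:530]
    cv2.imwrite(f"pics/{n}3.png",cv2.resize(q,None,fx=3.5 if n=="top" else 5,fy=3.5 if n=="top" else 5,interpolation=cv2.INTER_CUBIC)[:,:,::-1])
E
```

```text
clock: 6.85
eef_pos: [0.5114, 0.3892, 0.0135]
tool_rot: [-0.097, 0.995, -0.0, -0.001]
ft_force: [0.3, -0.4, -1.3]
grip_width: 0.0622
travel [-0.0001 -0.0002  0.012 ] dr [-0.001 -0.001 -0.   ]
pos [0.5114 0.3892 0.0135] yaw -168.81 j [ 0.651  0.68   0.106  0.998 -0.     0.455] F [ 0.3 -0.4 -1.3] w 0.0622 t 6.85
```

View pics/scene3.png

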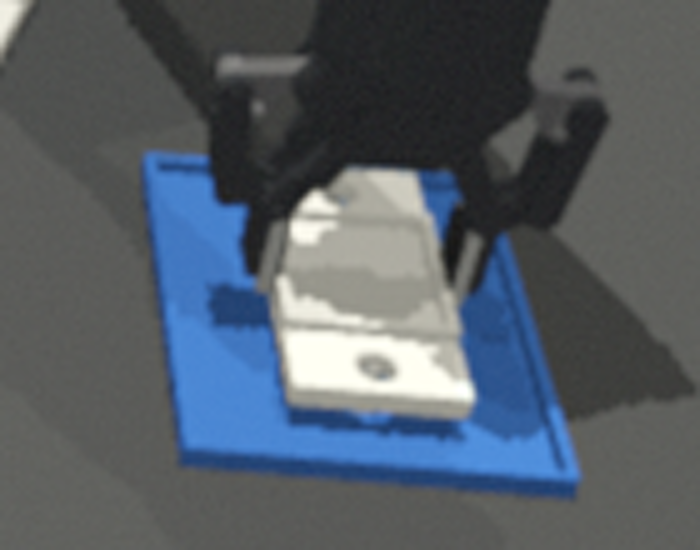

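View pics/top3.png

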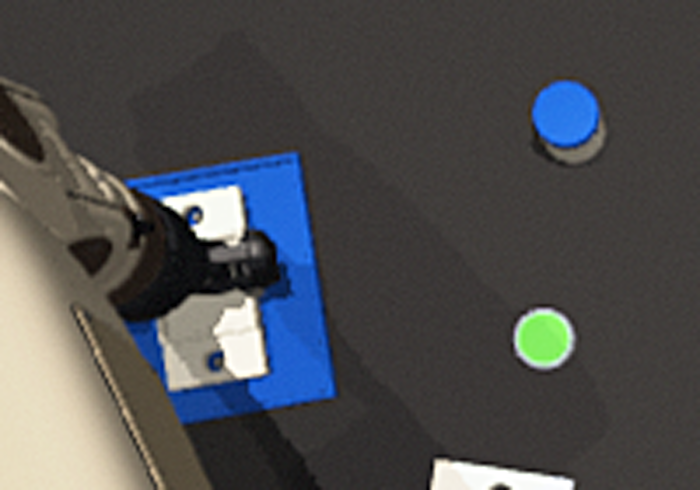

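Both dowel tips show inside the holes (scene (465,273), top holes about (116,161) and (122,203)), with no contact force. Lower on.

```bash
python3 -m crank '{"dr":[[0,0,0],[0,0,0],[0,0,0],[0,0,0]],"travel":[[0,0,0.004],[0,0,0.008],[0,0,0.0115],[0,0,0.0115]],"hand":[0.055,0.055,0.055,0.055]}'
python3 go.py 0.5115 0.389 0.0015 191.2
```

```text
clock: 7.45
eef_pos: [0.5116, 0.3893, 0.0022]
tool_rot: [-0.097, 0.995, -0.0, -0.0]
ft_force: [0.7, -0.5, -1.2]
grip_width: 0.063
travel [ 0.0001 -0.0003  0.0007] dr [-0.    -0.001 -0.   ]
pos [0.5116 0.3893 0.0022] yaw -168.82 j [0.651 0.693 0.096 0.975 0.    0.455] F [ 0.7 -0.5 -1.2] w 0.063 t 7.45
```

```bash
python3 -m crank '{"dr":[[0,0,0],[0,0,0],[0,0,0]],"travel":[[0,0,0.001],[0,0,0.002],[0,0,0.002]],"hand":[0.055,0.055,0.055]}'
python3 go.py 0.5115 0.389 0.0015 191.2
```

```text
clock: 7.82
eef_pos: [0.512, 0.3897, 0.0014]
tool_rot: [-0.097, 0.995, 0.0, 0.0]
ft_force: [-1.7, -0.9, 2.8]
grip_width: 0.0622
travel [ 0.0006 -0.0006 -0.0001] dr [ 0.     0.001 -0.   ]
pos [0.512  0.3897 0.0014] yaw -168.81 j [ 0.651  0.693  0.095  0.972 -0.     0.455] F [-1.7 -0.9  2.8] w 0.0622 t 7.83
```

Contact at the expected height. Release, lift, move aside and look.

```bash
python3 -m crank '{"dr":[[0,0,0],[0,0,0],[0,0,0],[0,0,0]],"travel":[[0,0,0],[0,0,0],[0,0,0],[0,0,0]],"hand":[0.07,0.08,0.08,0.08]}'
python3 -m crank '{"dr":[[0,0,0],[0,0,0],[0,0,0],[0,0,0],[0,0,0]],"travel":[[0,0,-0.02],[0,0,-0.06],[0,0,-0.1],[0,-0.05,-0.12],[0,-0.1,-0.12]],"hand":[0.08,0.08,0.08,0.08,0.08]}'
python3 go.py 0.4602 -0.1665 0.06 180
```

```text
clock: 8.32
eef_pos: [0.5119, 0.3896, 0.0007]
tool_rot: [-0.097, 0.995, -0.0, -0.0]
ft_force: [1.0, -0.3, 0.3]
grip_width: 0.08
clock: 8.95
eef_pos: [0.5329, 0.2919, 0.1235]
tool_rot: [-0.098, 0.995, 0.001, 0.003]
ft_force: [0.9, -0.7, -1.3]
grip_width: 0.0797
travel [ 0.1614 -0.4354  0.062 ] dr [0.002 0.005 0.197]
pos [0.5329 0.2919 0.1235] yaw -168.71 j [ 0.501  0.51   0.116  1.171 -0.     0.304] F [ 0.9 -0.7 -1.3] w 0.0797 t 8.95
```

```bash
python3 - <<'E'
from h import *
for n in ["scene","top"]:
    c=eyes.camera(n); q=c["color"][120:240,60:260] if n=="top" else c["color"][200:310,390:530]
    cv2.imwrite(f"pics/{n}4.png",cv2.resize(q,None,fx=3.5 if n=="top" else 5,fy=3.5 if n=="top" else 5,interpolation=cv2.INTER_CUBIC)[:,:,::-1])
E
python3 -m crank '{"dr":[[0,0,0.18],[0,0,0.36],[0,0,0.54],[0,0,0.72],[0,0,0.9],[0,0,1.08],[0,0,1.26],[0,0,1.44],[0,0,1.57],[0,0,1.57]],"travel":[[0.016,-0.044,0],[0.032,-0.087,0],[0.048,-0.131,0],[0.064,-0.174,0],[0.08,-0.218,0],[0.096,-0.261,0],[0.112,-0.305,0.02],[0.128,-0.348,0.03],[0.145,-0.392,0.045],[0.161,-0.435,0.06]],"hand":[0.08,0.08,0.08,0.08,0.08,0.08,0.08,0.08,0.08,0.08]}'
python3 go.py 0.4602 -0.1665 0.003 101.2
```

```text
clock: 10.3
eef_pos: [0.4578, -0.1675, 0.0605]
tool_rot: [0.635, 0.773, 0.0, 0.0]
ft_force: [0.9, 0.2, -0.4]
grip_width: 0.0802
travel [0.0005 0.0025 0.0575] dr [0.001 0.    0.   ]
pos [ 0.4578 -0.1675  0.0605] yaw 101.22 j [-0.351  0.363 -0.306  0.901  0.     1.024] F [ 0.9  0.2 -0.4] w 0.0802 t 10.3
```

View pics/scene4.png

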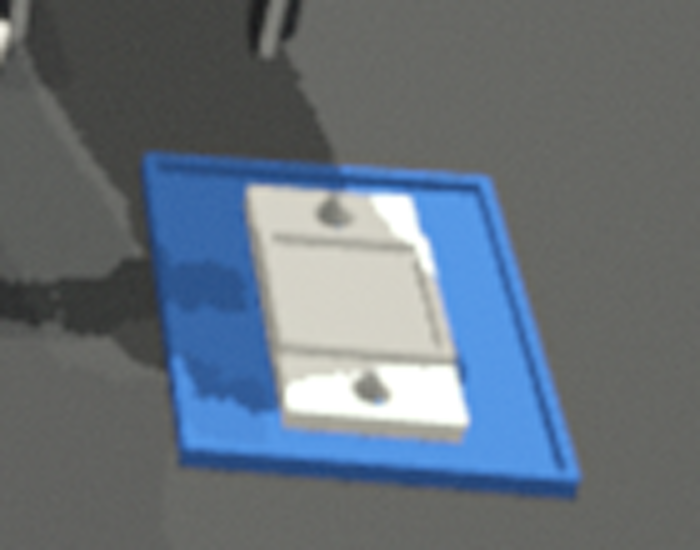

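View pics/top4.png

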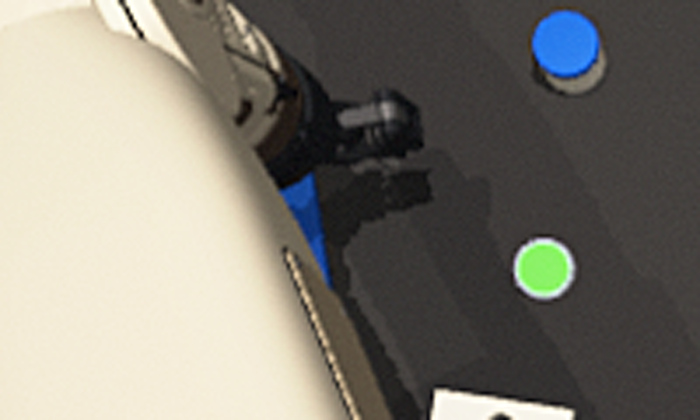

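The scene view shows the holder flat in the tray with both dowels through its holes ((457,242) and (464,277)). Now the pink dish.

```bash
python3 -m crank '{"dr":[[0,0,0],[0,0,0],[0,0,0],[0,0,0],[0,0,0]],"travel":[[0,0.002,0.02],[0,0.002,0.04],[0,0.002,0.05],[0,0.002,0.055],[0,0.002,0.055]],"hand":[0.08,0.08,0.08,0.08,0.08]}'
python3 -m crank '{"dr":[[0,0,0],[0,0,0],[0,0,0],[0,0,0],[0,0,0]],"travel":[[0,0,0],[0,0,0],[0,0,0],[0,0,0],[0,0,0]],"hand":[0.06,0.045,0.035,0.033,0.033]}'
python3 go.py 0.46 -0.167 0.004 101.2
python3 - <<'E'
from h import *
for n in ["scene","top"]:
    c=eyes.camera(n); q=c["color"][120:240,60:260] if n=="top" else c["color"][140:240,150:290]
    cv2.imwrite(f"pics/{n}5.png",cv2.resize(q,None,fx=3.5 if n=="top" else 5,fy=3.5 if n=="top" else 5,interpolation=cv2.INTER_CUBIC)[:,:,::-1])
E
```

```text
clock: 10.92
eef_pos: [0.46, -0.1658, 0.0059]
tool_rot: [0.634, 0.773, 0.0, 0.0]
ft_force: [-0.5, -0.5, -0.1]
grip_width: 0.0803
clock: 11.55
eef_pos: [0.4602, -0.1662, 0.0068]
tool_rot: [0.635, 0.773, 0.0, 0.001]
ft_force: [-0.5, 1.2, 5.4]
grip_width: 0.0368
travel [-0.0008 -0.0003  0.0028] dr [0.001 0.001 0.001]
pos [ 0.4602 -0.1662  0.0068] yaw 101.23 j [-0.347  0.44  -0.36   0.769  0.     1.028] F [-0.5  1.2  5.4] w 0.0368 t 11.55
```

View pics/scene5.png

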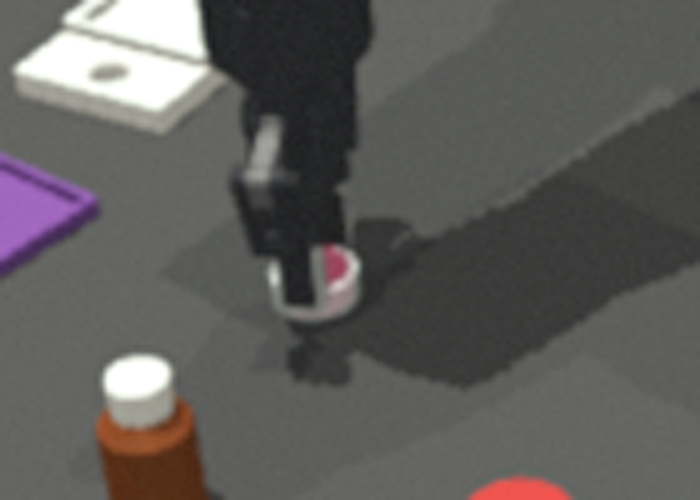

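View pics/top5.png

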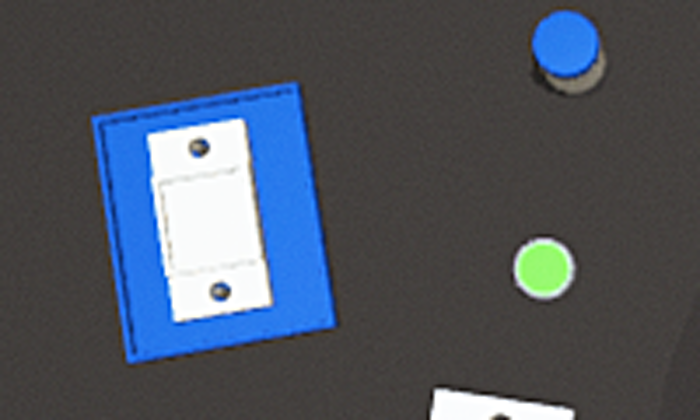

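The scene view shows the fingers gripping the dish with their tips above the bench; the top view now shows the seated holder clear, dowels in both holes ((117,162), (123,203)). Measure the recess centre, then lift.

```bash
python3 - <<'E'
from h import *
c=eyes.camera("top")
b=[b for b in blobs(mask(c,"white"),400) if abs(b[1]-[119,183]).max()<10][0]
cs,_=cv2.findContours(b[3].astype(np.uint8),cv2.RETR_EXTERNAL,cv2.CHAIN_APPROX_NONE)
k=max(cs,key=cv2.contourArea)[:,0,:]
print(b[0],cv2.minAreaRect((cast(c,k,.0155)*1000).astype(np.float32)),cast(c,b[1],.0155))
E
python3 -m crank '{"dr":[[0,0,0],[0,0,0],[0,0,0],[0,0,0]],"travel":[[0,0,-0.015],[0,0,-0.05],[0,0,-0.09],[0,0,-0.09]],"hand":[0.033,0.033,0.033,0.033]}'
python3 go.py 0.512 0.389 0.09 101.2
```

```text
1462 ((511.3752136230469, 390.4774169921875), (129.172119140625, 67.36421966552734), 11.091127395629883) [[0.51115685 0.39066024]]
clock: 12.2
eef_pos: [0.4627, -0.1672, 0.1]
tool_rot: [0.635, 0.773, 0.001, 0.004]
ft_force: [1.2, -1.0, 0.3]
grip_width: 0.0371
travel [0.536  0.1566 0.0088] dr [0.007 0.004 0.   ]
pos [ 0.4627 -0.1672  0.1   ] yaw 101.23 j [-0.347  0.319 -0.251  0.993 -0.     1.028] F [ 1.2 -1.   0.3] w 0.0371 t 12.2
```

```bash
python3 -m crank '{"dr":[[0,0,0],[0,0,0],[0,0,0],[0,0,0],[0,0,0],[0,0,0],[0,0,0],[0,0,0],[0,0,0],[0,0,0]],"travel":[[0.04,0.012,0],[0.1,0.029,0],[0.16,0.047,0],[0.22,0.064,0],[0.28,0.082,0],[0.34,0.099,0],[0.4,0.117,0],[0.46,0.134,0],[0.515,0.15,0],[0.537,0.156,0]],"hand":[0.033,0.033,0.033,0.033,0.033,0.033,0.033,0.033,0.033,0.033]}'
python3 -m crank '{"dr":[[0,0,0],[0,0,0]],"travel":[[0,0,0.01],[0,0,0.03]],"hand":[0.033,0.033]}'
python3 go.py 0.5113 0.3905 0.03 101.2
python3 - <<'E'
from h import *
for n in ["scene","top"]:
    c=eyes.camera(n); q=c["color"][100:240,60:260] if n=="top" else c["color"][200:310,390:530]
    cv2.imwrite(f"pics/{n}6.png",cv2.resize(q,None,fx=3.5 if n=="top" else 5,fy=3.5 if n=="top" else 5,interpolation=cv2.INTER_CUBIC)[:,:,::-1])
E
```

```text
clock: 13.45
eef_pos: [0.5072, 0.3943, 0.0948]
tool_rot: [0.633, 0.774, -0.0, -0.0]
ft_force: [-0.8, -1.5, -1.3]
grip_width: 0.0374
clock: 13.7
eef_pos: [0.508, 0.3904, 0.0652]
tool_rot: [0.635, 0.773, -0.0, 0.0]
ft_force: [0.6, -0.7, -0.4]
grip_width: 0.0371
travel [-0.0005  0.0032  0.0352] dr [0.    0.001 0.   ]
pos [0.508  0.3904 0.0652] yaw 101.22 j [ 6.550e-01  6.250e-01  1.530e-01  1.099e+00 -1.000e-03  2.030e+00] F [ 0.6 -0.7 -0.4] w 0.0371 t 13.7
```

View pics/scene6.png

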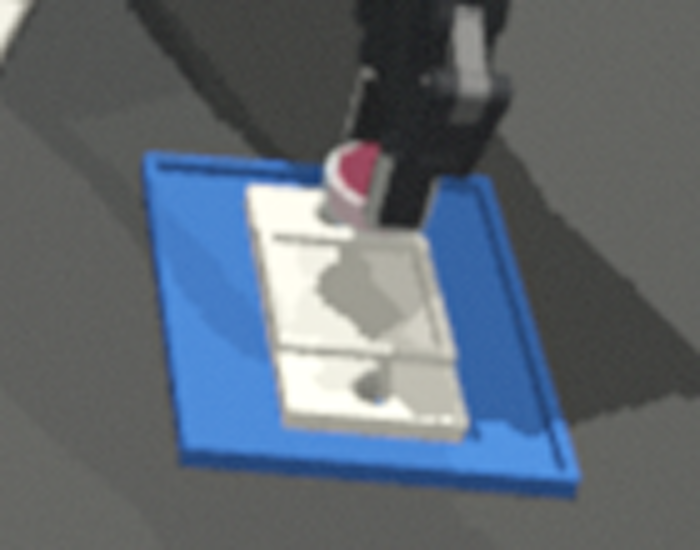

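The scene view shows the dish held level above the holder. Lower it in.

```bash
python3 -m crank '{"dr":[[0,0,0],[0,0,0],[0,0,0],[0,0,0],[0,0,0]],"travel":[[-0.0005,0.003,0.015],[-0.0005,0.003,0.03],[-0.0005,0.003,0.038],[-0.0005,0.003,0.041],[-0.0005,0.003,0.041]],"hand":[0.033,0.033,0.033,0.033,0.033]}'
python3 go.py 0.5113 0.3905 0.0208 101.2
```

```text
clock: 14.42
eef_pos: [0.5111, 0.3912, 0.0247]
tool_rot: [0.634, 0.773, -0.0, -0.0]
ft_force: [1.1, -0.1, -0.2]
grip_width: 0.0368
travel [-0.0007  0.      0.0039] dr [-0.     0.     0.001]
pos [0.5111 0.3912 0.0247] yaw 101.24 j [0.653 0.669 0.118 1.02  0.    2.028] F [ 1.1 -0.1 -0.2] w 0.0368 t 14.43
```

```bash
python3 -m crank '{"dr":[[0,0,0],[0,0,0],[0,0,0],[0,0,0]],"travel":[[0,0,0.0015],[0,0,0.003],[0,0,0.004],[0,0,0.004]],"hand":[0.033,0.033,0.033,0.033]}'
python3 go.py 0.5113 0.3905 0.0208 101.2
```

```text
clock: 14.92
eef_pos: [0.5112, 0.3912, 0.021]
tool_rot: [0.635, 0.773, 0.0, 0.0]
ft_force: [0.6, 0.5, -0.8]
grip_width: 0.0369
travel [-0.0007 -0.0001  0.0002] dr [ 0.    -0.     0.001]
pos [0.5112 0.3912 0.021 ] yaw 101.23 j [0.653 0.673 0.114 1.012 0.    2.028] F [ 0.6  0.5 -0.8] w 0.0369 t 14.93
```

```bash
python3 -m crank '{"dr":[[0,0,0],[0,0,0]],"travel":[[0,0,0.001],[0,0,0.001]],"hand":[0.033,0.033]}'
python3 -m crank '{"dr":[[0,0,0],[0,0,0]],"travel":[[0,0,0.0005],[0,0,0.0005]],"hand":[0.033,0.033]}'
python3 go.py 0.5113 0.3905 0.0208 101.2
```

```text
clock: 15.18
eef_pos: [0.5113, 0.3912, 0.0209]
tool_rot: [0.635, 0.773, 0.0, 0.0]
ft_force: [-1.7, -0.4, 6.1]
grip_width: 0.037
clock: 15.42
eef_pos: [0.5113, 0.3912, 0.0209]
tool_rot: [0.635, 0.773, 0.0, 0.0]
ft_force: [-2.0, -2.0, 6.4]
grip_width: 0.0371
travel [-0.0007 -0.0001  0.0001] dr [ 0.001 -0.     0.001]
pos [0.5113 0.3912 0.0209] yaw 101.23 j [0.653 0.673 0.114 1.011 0.    2.028] F [-2.  -2.   6.4] w 0.0371 t 15.43
```

Seated (6 N). Open moderately, lift, and go toward the red jar.

```bash
python3 -m crank '{"dr":[[0,0,0],[0,0,0],[0,0,0]],"travel":[[0,0,-0.001],[0,0,-0.001],[0,0,-0.001]],"hand":[0.045,0.05,0.052]}'
python3 -m crank '{"dr":[[0,0,0],[0,0,0],[0,0,0],[0,0,0]],"travel":[[0,0,-0.02],[0,0,-0.06],[0,0,-0.11],[0,0,-0.14]],"hand":[0.052,0.055,0.08,0.08]}'
python3 go.py 0.6328 0.0069 0.12 101.2;python3 go.py 0.6328 0.0069 0.12 180
```

```text
clock: 15.8
eef_pos: [0.5111, 0.391, 0.02]
tool_rot: [0.635, 0.773, -0.0, -0.0]
ft_force: [-0.6, -0.2, -0.4]
grip_width: 0.0519
clock: 16.3
eef_pos: [0.512, 0.3917, 0.1631]
tool_rot: [0.635, 0.773, 0.002, 0.0]
ft_force: [0.3, 1.2, 0.2]
grip_width: 0.0797
travel [-0.4011  0.0434  0.0426] dr [ 0.003 -0.001  0.   ]
pos [0.512  0.3917 0.1631] yaw 101.23 j [ 0.653  0.561  0.307  1.314 -0.     2.028] F [0.3 1.2 0.2] w 0.0797 t 16.3
travel [-0.4011  0.0434  0.0426] dr [ 4.000e-03  1.000e-03 -1.375e+00]
pos [0.512  0.3917 0.1631] yaw 101.23 j [ 0.653  0.561  0.307  1.314 -0.     2.028] F [0.3 1.2 0.2] w 0.0797 t 16.3
```

```bash
python3 -m crank '{"dr":[[0,0,-0.17],[0,0,-0.34],[0,0,-0.51],[0,0,-0.68],[0,0,-0.85],[0,0,-1.02],[0,0,-1.19],[0,0,-1.375],[0,0,-1.375]],"travel":[[-0.05,0.006,0],[-0.1,0.011,0],[-0.15,0.016,0.0],[-0.2,0.022,0.0],[-0.25,0.027,0],[-0.3,0.033,0.0],[-0.35,0.038,0.01],[-0.401,0.043,0.03],[-0.401,0.043,0.043]],"hand":[0.08,0.08,0.08,0.08,0.08,0.08,0.08,0.08,0.08]}'
python3 go.py 0.6328 0.0069 0.015 180
python3 - <<'E'
from h import *
for n in ["scene","top"]:
    c=eyes.camera(n); q=c["color"][100:240,60:260] if n=="top" else c["color"][200:310,390:530]
    cv2.imwrite(f"pics/{n}7.png",cv2.resize(q,None,fx=3.5 if n=="top" else 5,fy=3.5 if n=="top" else 5,interpolation=cv2.INTER_CUBIC)[:,:,::-1])
s=eyes.camera("scene")
h=hsv(s);red=((h[...,0]<8)|(h[...,0]>172))&(h[...,1]>120)&(h[...,2]>200)
for b in blobs(red,40): print(b[:3], cast(s,b[1],.055),cast(s,b[1],.007))
E
```

```text
clock: 17.42
eef_pos: [0.6317, 0.0022, 0.1158]
tool_rot: [0.003, 1.0, -0.0, -0.0]
ft_force: [0.0, 1.3, 0.2]
grip_width: 0.0801
travel [-0.0012  0.0048  0.1008] dr [-0.001 -0.001 -0.005]
pos [0.6317 0.0022 0.1158] yaw 179.69 j [ 4.000e-03  5.670e-01  1.920e-01  1.196e+00 -1.000e-03  9.000e-03] F [0.  1.3 0.2] w 0.0801 t 17.43
(np.int32(314), array([111.79617834, 197.11464968]), array([ 99, 190,  27,  15], dtype=int32)) [[ 0.59136174 -0.34205903]] [[ 0.5377844  -0.39097276]]
```

View pics/scene7.png

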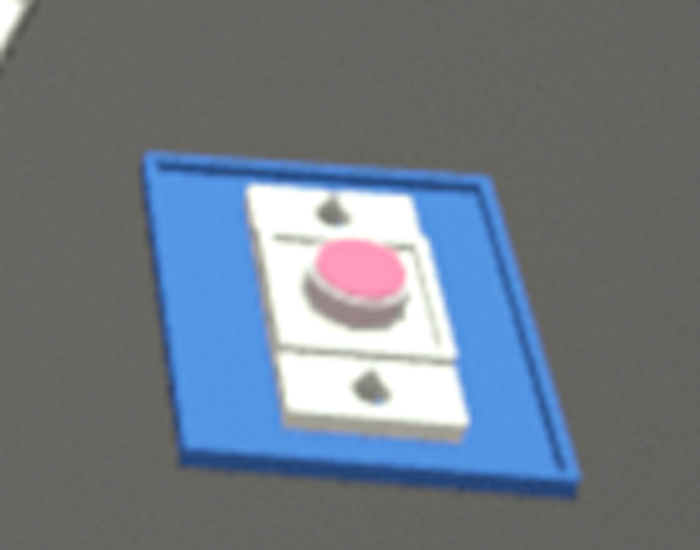

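View pics/top7.png

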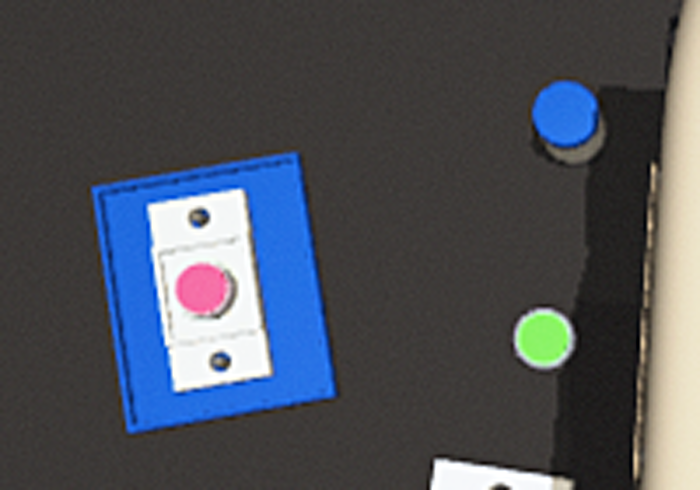

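The pink dish sits in the recess (scene (462,255), top (118,183)). I'll check that it's level and centred by comparing its ellipse with that of a level disc.

```bash
python3 - <<'E'
from h import *
t=np.linspace(0,2*np.pi,60,endpoint=False)
for n,near in(("scene",[462,255]),("top",[118,183])):
    c=eyes.camera(n); h=hsv(c); m=(h[...,0]>150)&(h[...,0]<178)&(h[...,1]>60)&(h[...,2]>140)
    b=min(blobs(m,30),key=lambda b:np.hypot(*(b[1]-near)))
    big=cv2.resize(c["color"],None,fx=4,fy=4,interpolation=cv2.INTER_CUBIC); hb=cv2.cvtColor(big,cv2.COLOR_RGB2HSV)
    mb=((hb[...,0]>150)&(hb[...,0]<178)&(hb[...,1]>60)&(hb[...,2]>140))
    bb=min(blobs(mb,200),key=lambda x:np.hypot(*(x[1]/4-near)))
    cs,_=cv2.findContours(bb[3].astype(np.uint8),cv2.RETR_EXTERNAL,cv2.CHAIN_APPROX_NONE)
    e=cv2.fitEllipse(max(cs,key=cv2.contourArea)); print(n,"pink",b[0],b[1],"->",cast(c,b[1],.029),np.array(e[0])/4,np.array(e[1])/4,e[2])
    P=np.c_[.5113+.018*np.cos(t),.3905+.018*np.sin(t),0*t+.029]
    e=cv2.fitEllipse(proj(c,P).astype(np.float32)); print("level",e)
E
```

```text
scene pink 159 [461.8490566  253.25157233] -> [[0.51234086 0.39012686]] [462.14163208 253.65011597] [10.97451878 17.80623627] 104.53358459472656
level ((462.119140625, 253.03927612304688), (11.887308120727539, 19.826412200927734), 105.23750305175781)
top pink 173 [117.03468208 181.96531792] -> [[0.51027055 0.39097201]] [117.51877594 182.33152771] [14.2277422  14.94607639] 67.34839630126953
level ((117.25859832763672, 181.54566955566406), (15.125253677368164, 15.677912712097168), 59.62306213378906)
```

Level and centred within 1 mm. Now the red jar.

```bash
python3 -m crank '{"dr":[[0,0,0],[0,0,0],[0,0,0],[0,0,0],[0,0,0]],"travel":[[-0.001,0.003,0.03],[-0.001,0.003,0.06],[-0.001,0.003,0.09],[-0.001,0.003,0.1],[-0.001,0.003,0.1]],"hand":[0.08,0.08,0.08,0.08,0.08]}'
python3 -m crank '{"dr":[[0,0,0],[0,0,0],[0,0,0],[0,0,0],[0,0,0]],"travel":[[0,0,0],[0,0,0],[0,0,0],[0,0,0],[0,0,0]],"hand":[0.06,0.045,0.038,0.036,0.036]}'
python3 go.py 0.6328 0.0069 0.015 180
```

```text
clock: 18.3
eef_pos: [0.6324, 0.0101, 0.0176]
tool_rot: [-0.001, 1.0, 0.0, -0.0]
ft_force: [-0.4, 0.2, 0.1]
grip_width: 0.0801
clock: 18.92
eef_pos: [0.6339, 0.0091, 0.0192]
tool_rot: [-0.0, 1.0, 0.0, 0.002]
ft_force: [-0.2, -0.1, 6.3]
grip_width: 0.043
travel [ 0.0011 -0.0022  0.0042] dr [0.    0.004 0.   ]
pos [0.6339 0.0091 0.0192] yaw -180.0 j [0.014 0.655 0.076 0.988 0.    0.014] F [-0.2 -0.1  6.3] w 0.043 t 18.93
```

```bash
python3 -m crank '{"dr":[[0,0,0],[0,0,0],[0,0,0],[0,0,0],[0,0,0]],"travel":[[0,0,-0.015],[0,0,-0.05],[0,0,-0.09],[0,0,-0.115],[0,0,-0.115]],"hand":[0.036,0.036,0.036,0.036,0.036]}'
python3 go.py 0.533 -0.390 0.12 180
python3 - <<'E'
from h import *
for n in ["scene","top"]:
    c=eyes.camera(n); q=c["color"][100:260,340:500] if n=="top" else c["color"][140:240,60:200]
    cv2.imwrite(f"pics/{n}8.png",cv2.resize(q,None,fx=3.5 if n=="top" else 5,fy=3.5 if n=="top" else 5,interpolation=cv2.INTER_CUBIC)[:,:,::-1])
    h=hsv(c).astype(int); H,S,V=h[...,0],h[...,1],h[...,2]
    for nm,m in(("red",((H<9)|(H>171))&(S>110)&(V>120)),("yel",(H>20)&(H<36)&(S>90)&(V>120))):
        for b in blobs(m,150):
            cs,_=cv2.findContours(b[3].astype(np.uint8),cv2.RETR_EXTERNAL,cv2.CHAIN_APPROX_NONE)
            k=max(cs,key=cv2.contourArea)[:,0,:]; w=cast(c,k,.007); (cx,cy),r=cv2.minEnclosingCircle((w*1000).astype(np.float32))
            print(n,nm,b[0],b[1].round(1),cast(c,b[1],.007).round(4),(cx,cy,r))
E
```

```text
clock: 19.55
eef_pos: [0.6342, 0.0092, 0.1354]
tool_rot: [-0.0, 1.0, 0.0, 0.003]
ft_force: [-0.0, -0.4, -1.2]
grip_width: 0.0425
travel [ 0.1013 -0.3992  0.0148] dr [0.    0.006 0.   ]
pos [0.6342 0.0092 0.1354] yaw -179.99 j [0.014 0.554 0.221 1.233 0.    0.014] F [-0.  -0.4 -1.2] w 0.0425 t 19.55
scene red 335 [250.5 197.3] [[ 0.4388 -0.0811]] (435.59820556640625, -77.64523315429688, 37.87892150878906)
scene red 327 [111.9 197.2] [[ 0.538  -0.3905]] (537.402587890625, -390.8564453125, 31.385549545288086)
scene yel 287 [133.6 179.4] [[ 0.4573 -0.383 ]] (456.0450439453125, -383.05108642578125, 31.928369522094727)
top red 345 [44.  44.3] [[0.8486 0.5939]] (872.5211181640625, 612.073486328125, 99.9239273071289)
top red 510 [445.1 180.9] [[ 0.5334 -0.3904]] (533.8442993164062, -390.6607971191406, 31.162281036376953)
top yel 532 [442.6 214.3] [[ 0.4523 -0.383 ]] (452.76617431640625, -382.7682189941406, 31.519317626953125)
```

View pics/scene8.png

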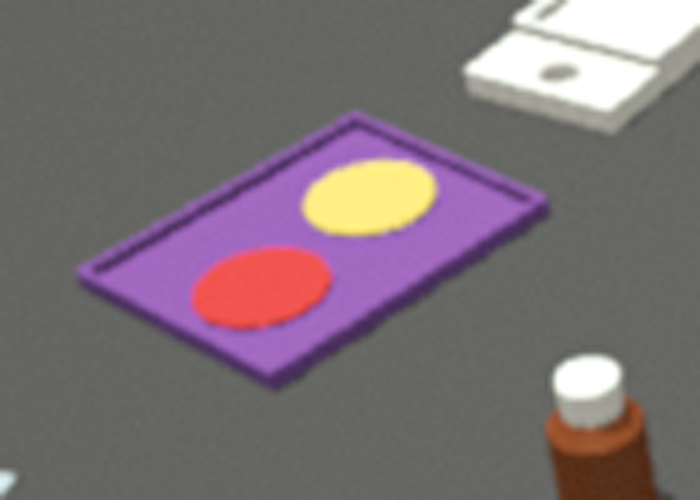

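The scene view shows both pads clear: red at about (112,197), yellow (134,179). The two cameras differ by 4 mm in x there, so I'll use the held jar at a known tool position to judge each one's bias.

```bash
python3 -m crank '{"dr":[[0,0,0],[0,0,0],[0,0,0],[0,0,0],[0,0,0],[0,0,0],[0,0,0],[0,0,0],[0,0,0],[0,0,0]],"travel":[[0.01,-0.03,0],[0.02,-0.08,0],[0.03,-0.13,0],[0.045,-0.18,0],[0.06,-0.23,0],[0.07,-0.28,0],[0.08,-0.325,0.02],[0.09,-0.365,0.035],[0.099,-0.39,0.05],[0.099,-0.399,0.07]],"hand":[0.036,0.036,0.036,0.036,0.036,0.036,0.036,0.036,0.036,0.036]}'
python3 -m crank '{"dr":[[0,0,0],[0,0,0]],"travel":[[0,0,0],[0,0,0]],"hand":[0.036,0.036]}'
python3 go.py 0.535 -0.3905 0.0262 180
python3 - <<'E'
from h import *
for n in ["scene","top"]:
    c=eyes.camera(n); q=c["color"][100:260,340:500] if n=="top" else c["color"][110:230,60:200]
    cv2.imwrite(f"pics/{n}9.png",cv2.resize(q,None,fx=3.5 if n=="top" else 4,fy=3.5 if n=="top" else 4,interpolation=cv2.INTER_CUBIC)[:,:,::-1])
E
```

```text
clock: 20.9
eef_pos: [0.5318, -0.3908, 0.0597]
tool_rot: [0.001, 1.0, 0.001, -0.001]
ft_force: [0.5, 0.9, -0.9]
grip_width: 0.0425
clock: 21.15
eef_pos: [0.534, -0.3884, 0.0619]
tool_rot: [-0.001, 1.0, 0.001, -0.0]
ft_force: [0.2, -0.5, -0.4]
grip_width: 0.0432
travel [-0.001  -0.0021  0.0357] dr [ 0.001 -0.001  0.002]
pos [ 0.534  -0.3884  0.0619] yaw -179.89 j [-0.629  0.665  0.218  1.125  0.    -0.631] F [ 0.2 -0.5 -0.4] w 0.0432 t 21.15
```

View pics/scene9.png

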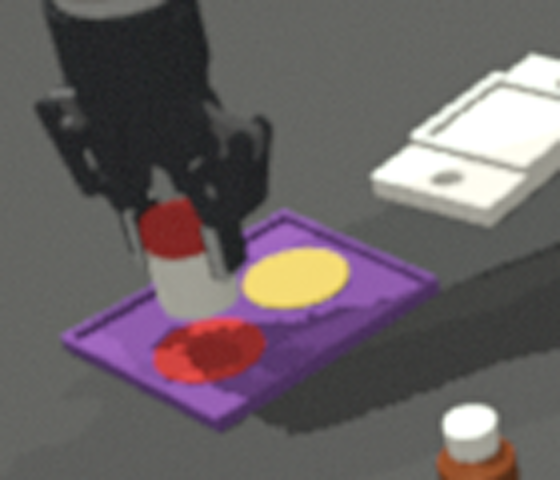

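View pics/top9.png

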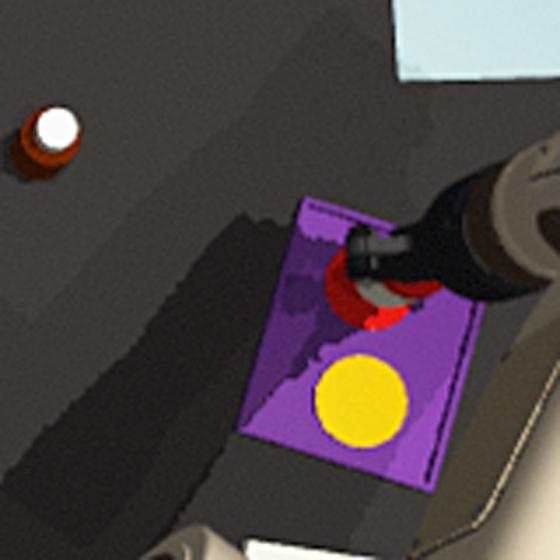

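The jar is level above the red pad in both views. Lower near the pad and compare base and pad in the scene image.

```bash
python3 -m crank '{"dr":[[0,0,0],[0,0,0],[0,0,0],[0,0,0]],"travel":[[-0.001,-0.002,0.01],[-0.001,-0.002,0.02],[-0.001,-0.002,0.03],[-0.001,-0.002,0.03]],"hand":[0.036,0.036,0.036,0.036]}'
python3 go.py 0.535 -0.3905 0.0262 180
python3 - <<'E'
from h import *
t=np.linspace(0,2*np.pi,60)
o=bot.get_obs(); x,y,z=o["eef_pos"]; zb=z-.0192
for n in ["scene"]:
    c=eyes.camera(n); q=c["color"][150:230,70:180]
    k=7;im=np.ascontiguousarray(cv2.resize(q,None,fx=k,fy=k,interpolation=cv2.INTER_CUBIC)[:,:,::-1])
    p=proj(c,np.c_[x+.022*np.cos(t),y+.022*np.sin(t),0*t+zb]); p=((p-[70,150]+.5)*k-.5).astype(int)
    cv2.polylines(im,[p.reshape(-1,1,2)],True,(0,255,0),1)
    cv2.imwrite(f"pics/{n}10.png",im)
E
```

```text
clock: 21.75
eef_pos: [0.5334, -0.391, 0.0305]
tool_rot: [-0.0, 1.0, 0.001, -0.001]
ft_force: [1.1, -0.8, -0.9]
grip_width: 0.0428
travel [-0.0016  0.0005  0.0043] dr [ 0.002 -0.003  0.   ]
pos [ 0.5334 -0.391   0.0305] yaw -179.99 j [-0.633  0.698  0.19   1.066 -0.    -0.633] F [ 1.1 -0.8 -0.9] w 0.0428 t 21.75
```

View pics/scene10.png

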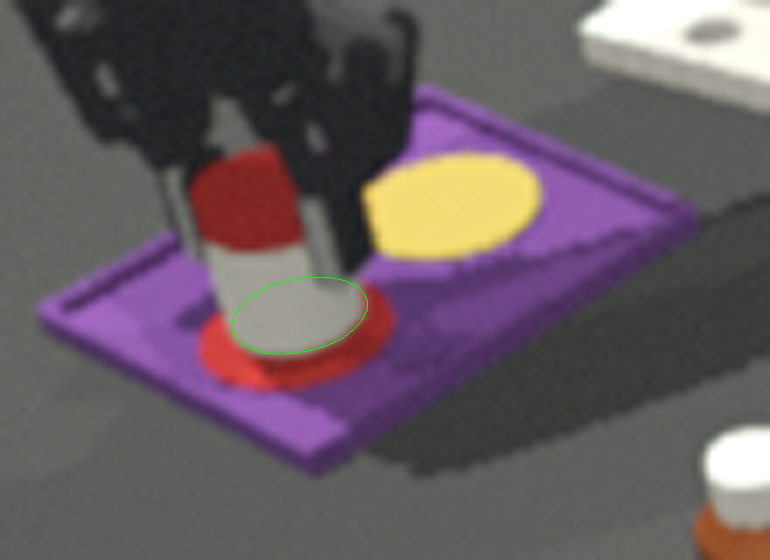

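The ellipse computed from the tool position lands exactly on the jar's base (centre about (112.6,195)), so the scene camera is accurate here; I trust its pad centre (0.5375, -0.3907).

```bash
python3 -m crank '{"dr":[[0,0,0],[0,0,0],[0,0,0],[0,0,0]],"travel":[[-0.002,0.0,0],[-0.0037,0,0.001],[-0.0037,0,0.003],[-0.0037,0,0.003]],"hand":[0.036,0.036,0.036,0.036]}'
python3 go.py 0.5372 -0.3907 0.0262 180
python3 -m crank '{"dr":[[0,0,0],[0,0,0],[0,0,0]],"travel":[[0,0,0.001],[0,0,0.0015],[0,0,0.0015]],"hand":[0.036,0.036,0.036]}'
python3 go.py 0.5372 -0.3907 0.0262 180
```

```text
clock: 22.3
eef_pos: [0.5381, -0.3917, 0.0291]
tool_rot: [-0.0, 1.0, 0.0, -0.0]
ft_force: [-0.7, -0.4, -1.3]
grip_width: 0.0425
travel [0.0009 0.001  0.0029] dr [ 0. -0.  0.]
pos [ 0.5381 -0.3917  0.0291] yaw -179.99 j [-0.629  0.704  0.199  1.066  0.    -0.629] F [-0.7 -0.4 -1.3] w 0.0425 t 22.3
clock: 22.68
eef_pos: [0.5382, -0.3918, 0.0278]
tool_rot: [-0.0, 1.0, 0.0, -0.0]
ft_force: [-0.7, 0.0, -1.6]
grip_width: 0.0427
travel [0.001  0.0011 0.0016] dr [ 0. -0.  0.]
pos [ 0.5382 -0.3918  0.0278] yaw -179.99 j [-0.629  0.706  0.197  1.063 -0.    -0.629] F [-0.7  0.  -1.6] w 0.0427 t 22.68
```

```bash
python3 -m crank '{"dr":[[0,0,0],[0,0,0],[0,0,0]],"travel":[[0.0005,0.001,0.001],[0.0005,0.001,0.0015],[0.0005,0.001,0.0015]],"hand":[0.036,0.036,0.036]}'
python3 -m crank '{"dr":[[0,0,0],[0,0,0]],"travel":[[0,0,0.0005],[0,0,0.001]],"hand":[0.036,0.036]}'
python3 go.py 0.5372 -0.3907 0.0262 180
```

```text
clock: 23.05
eef_pos: [0.5377, -0.3908, 0.0263]
tool_rot: [-0.0, 1.0, 0.0, -0.0]
ft_force: [-0.7, -0.2, -0.6]
grip_width: 0.0425
clock: 23.3
eef_pos: [0.5377, -0.3909, 0.0262]
tool_rot: [-0.0, 1.0, -0.0, 0.0]
ft_force: [-2.2, 2.3, 6.4]
grip_width: 0.0429
travel [ 0.0005  0.0002 -0.    ] dr [-0.  0.  0.]
pos [ 0.5377 -0.3909  0.0262] yaw -179.99 j [-0.629  0.705  0.192  1.057  0.    -0.629] F [-2.2  2.3  6.4] w 0.0429 t 23.3
```

```bash
python3 -m crank '{"dr":[[0,0,0],[0,0,0],[0,0,0],[0,0,0]],"travel":[[0,0,-0.001],[0,0,-0.001],[0,0,-0.001],[0,0,-0.001]],"hand":[0.05,0.065,0.075,0.075]}'
python3 -m crank '{"dr":[[0,0,0],[0,0,0],[0,0,0],[0,0,0]],"travel":[[0,0,-0.02],[0,0,-0.06],[0,0,-0.1],[0,0,-0.12]],"hand":[0.075,0.075,0.075,0.075]}'
python3 go.py 0.6222 -0.1609 0.12 180
python3 - <<'E'
from h import *
s=eyes.camera("scene");c=eyes.camera("top")
for n,k,near in((s,"s",[177,217]),(c,"t",[356,136])):
    m=mask(n,"white"); b=[b for b in blobs(m,40) if abs(b[1]-near).max()<8][0]; x,y,w,h=b[2]
    print(k,b[1],b[2],cast(n,b[1],.074), cast(n,[x+(w-1)/2,y+5],.074))
h=hsv(s).astype(int); q=s["color"][195:260,155:210]
cv2.imwrite("pics/bot.png",cv2.resize(q,None,fx=8,fy=8,interpolation=cv2.INTER_CUBIC)[:,:,::-1])
E
```

```text
clock: 23.8
eef_pos: [0.5377, -0.3908, 0.0261]
tool_rot: [-0.0, 1.0, 0.0, -0.0]
ft_force: [1.0, 0.1, 0.2]
grip_width: 0.0752
clock: 24.3
eef_pos: [0.5388, -0.3916, 0.1494]
tool_rot: [-0.0, 1.0, -0.001, 0.002]
ft_force: [-0.4, -0.2, 0.4]
grip_width: 0.0752
travel [-0.0833  0.2308  0.0291] dr [-0.003  0.004  0.   ]
pos [ 0.5388 -0.3916  0.1494] yaw -179.99 j [-0.629  0.612  0.359  1.313  0.    -0.629] F [-0.4 -0.2  0.4] w 0.0752 t 24.3
s [177.22292994 217.22292994] [171 211  13  14] [[ 0.63102713 -0.15755548]] [[ 0.62764093 -0.15989443]]
t [355.97115385 136.17307692] [351 131  11  12] [[ 0.62218002 -0.16091231]] [[ 0.62258541 -0.16097708]]
```

View pics/bot.png

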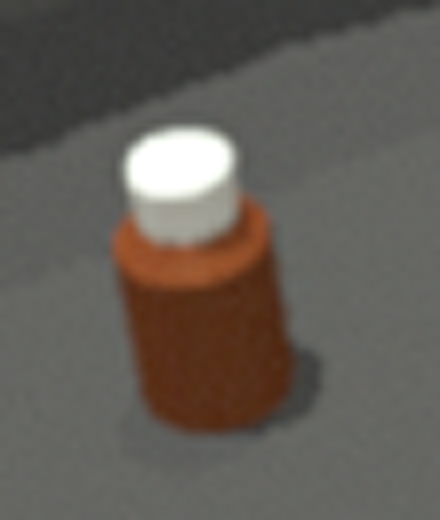

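The scene crop shows the bottle upright, cap centre at about (177,215), consistent with (0.6235, -0.1605).

```bash
python3 -m crank '{"dr":[[0,0,0],[0,0,0],[0,0,0],[0,0,0],[0,0,0],[0,0,0],[0,0,0]],"travel":[[-0.015,0.042,0],[-0.03,0.084,0],[-0.047,0.126,0],[-0.064,0.17,0],[-0.078,0.21,0],[-0.084,0.231,0.01],[-0.084,0.231,0.03]],"hand":[0.075,0.08,0.08,0.08,0.08,0.08,0.08]}'
python3 go.py 0.6235 -0.1605 0.014 180
python3 -m crank '{"dr":[[0,0,0],[0,0,0]],"travel":[[0,0,0],[0,0,0]],"hand":[0.08,0.08]}'
python3 go.py 0.6235 -0.1605 0.014 180
```

```text
clock: 25.28
eef_pos: [0.6221, -0.1582, 0.1152]
tool_rot: [-0.001, 1.0, -0.0, 0.0]
ft_force: [0.6, -0.4, -0.1]
grip_width: 0.08
travel [-0.0014 -0.0022  0.1012] dr [-0.     0.     0.003]
pos [ 0.6221 -0.1582  0.1152] yaw -179.84 j [-0.249  0.587  0.224  1.208 -0.    -0.252] F [ 0.6 -0.4 -0.1] w 0.08 t 25.27
clock: 25.52
eef_pos: [0.6213, -0.1606, 0.1159]
tool_rot: [0.0, 1.0, 0.0, -0.0]
ft_force: [0.3, 0.5, 0.6]
grip_width: 0.0801
travel [-2.300e-03  1.000e-04  1.019e-01] dr [ 0.    -0.001 -0.001]
pos [ 0.6213 -0.1606  0.1159] yaw 179.94 j [-0.253  0.586  0.226  1.211 -0.    -0.252] F [0.3 0.5 0.6] w 0.0801 t 25.52
```

```bash
python3 -m crank '{"dr":[[0,0,0],[0,0,0],[0,0,0],[0,0,0],[0,0,0]],"travel":[[-0.002,0,0.03],[-0.002,0,0.06],[-0.002,0,0.09],[-0.002,0,0.1],[-0.002,0,0.1]],"hand":[0.08,0.08,0.08,0.08,0.08]}'
python3 -m crank '{"dr":[[0,0,0],[0,0,0],[0,0,0],[0,0,0],[0,0,0]],"travel":[[0,0,0],[0,0,0],[0,0,0],[0,0,0],[0,0,0]],"hand":[0.06,0.045,0.036,0.032,0.032]}'
python3 go.py 0.6235 -0.1605 0.014 180
python3 - <<'E'
from h import *
t=np.linspace(0,2*np.pi,60)
x,y,z=bot.get_obs()["eef_pos"]
c=eyes.camera("scene"); q=c["color"][170:260,140:230];k=6
im=np.ascontiguousarray(cv2.resize(q,None,fx=k,fy=k,interpolation=cv2.INTER_CUBIC)[:,:,::-1])
p=proj(c,np.c_[x+.020*np.cos(t),y+.020*np.sin(t),0*t]); p=((p-[140,170]+.5)*k-.5).astype(int)
cv2.polylines(im,[p.reshape(-1,1,2)],True,(0,255,0),1); cv2.imwrite("pics/scene11.png",im)
E
```

```text
clock: 26.15
eef_pos: [0.6236, -0.1603, 0.0164]
tool_rot: [0.0, 1.0, 0.0, -0.0]
ft_force: [-0.2, 0.5, 0.1]
grip_width: 0.0797
clock: 26.78
eef_pos: [0.6249, -0.1602, 0.018]
tool_rot: [-0.0, 1.0, -0.0, 0.002]
ft_force: [0.7, -1.3, 4.7]
grip_width: 0.0385
travel [ 0.0014 -0.0003  0.004 ] dr [-0.001  0.003  0.   ]
pos [ 0.6249 -0.1602  0.018 ] yaw -179.99 j [-0.251  0.676  0.112  1.003 -0.    -0.251] F [ 0.7 -1.3  4.7] w 0.0385 t 26.77
```

View pics/scene11.png

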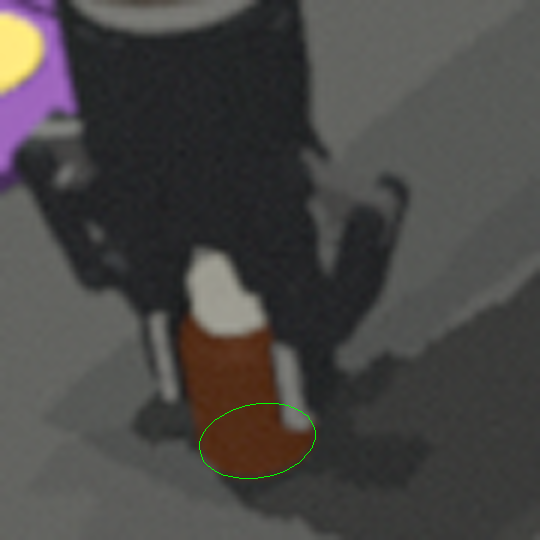

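The computed ellipse matches the bottle base and the fingers grip the straight body. Lift and carry to the yellow pad.

```bash
python3 -m crank '{"dr":[[0,0,0],[0,0,0],[0,0,0],[0,0,0],[0,0,0]],"travel":[[0,0,-0.015],[0,0,-0.05],[0,0,-0.09],[0,0,-0.12],[0,0,-0.12]],"hand":[0.032,0.032,0.032,0.032,0.032]}'
python3 go.py 0.4565 -0.383 0.14 180
```

```text
clock: 27.45
eef_pos: [0.6256, -0.1602, 0.1399]
tool_rot: [-0.0, 1.0, -0.001, 0.003]
ft_force: [0.3, 1.5, -0.5]
grip_width: 0.0383
travel [ 0.1691 -0.2227 -0.0009] dr [-0.002  0.006  0.   ]
pos [ 0.6256 -0.1602  0.1399] yaw -179.98 j [-0.251  0.573  0.267  1.258  0.    -0.251] F [ 0.3  1.5 -0.5] w 0.0383 t 27.45
```

```bash
python3 -m crank '{"dr":[[0,0,0],[0,0,0],[0,0,0],[0,0,0],[0,0,0],[0,0,0],[0,0,0],[0,0,0],[0,0,0]],"travel":[[0.018,-0.024,0],[0.042,-0.055,0],[0.07,-0.093,0],[0.1,-0.132,0],[0.13,-0.171,0],[0.152,-0.2,0],[0.164,-0.216,0],[0.168,-0.222,0],[0.168,-0.222,0]],"hand":[0.032,0.032,0.032,0.032,0.032,0.032,0.032,0.032,0.032]}'
python3 -m crank '{"dr":[[0,0,0],[0,0,0],[0,0,0],[0,0,0],[0,0,0]],"travel":[[0,0,0.03],[0,0,0.06],[0,0,0.09],[0,0,0.1],[0,0,0.1]],"hand":[0.032,0.032,0.032,0.032,0.032]}'
python3 go.py 0.4565 -0.383 0.025 180
python3 - <<'E'
from h import *
t=np.linspace(0,2*np.pi,60)
x,y,z=bot.get_obs()["eef_pos"]
c=eyes.camera("scene"); q=c["color"][130:230,70:180];k=7
im=np.ascontiguousarray(cv2.resize(q,None,fx=k,fy=k,interpolation=cv2.INTER_CUBIC)[:,:,::-1])
for X in (np.c_[x+.020*np.cos(t),y+.020*np.sin(t),0*t+z-.018],np.c_[.4565+.032*np.cos(t),-.383+.032*np.sin(t),0*t+.007]):
    p=proj(c,X); p=((p-[70,130]+.5)*k-.5).astype(int)
    cv2.polylines(im,[p.reshape(-1,1,2)],True,(0,255,0),1)
cv2.imwrite("pics/scene12.png",im)
E
```

```text
clock: 28.58
eef_pos: [0.456, -0.3813, 0.1358]
tool_rot: [-0.0, 1.0, 0.0, -0.0]
ft_force: [0.4, 0.2, -2.3]
grip_width: 0.0383
clock: 29.2
eef_pos: [0.4561, -0.3809, 0.0359]
tool_rot: [-0.001, 1.0, 0.001, -0.0]
ft_force: [0.5, -0.5, -1.2]
grip_width: 0.0382
travel [-0.0004 -0.0022  0.0109] dr [ 0.001 -0.001  0.002]
pos [ 0.4561 -0.3809  0.0359] yaw -179.9 j [-0.696  0.573 -0.028  0.972  0.    -0.697] F [ 0.5 -0.5 -1.2] w 0.0382 t 29.2
```

View pics/scene12.png

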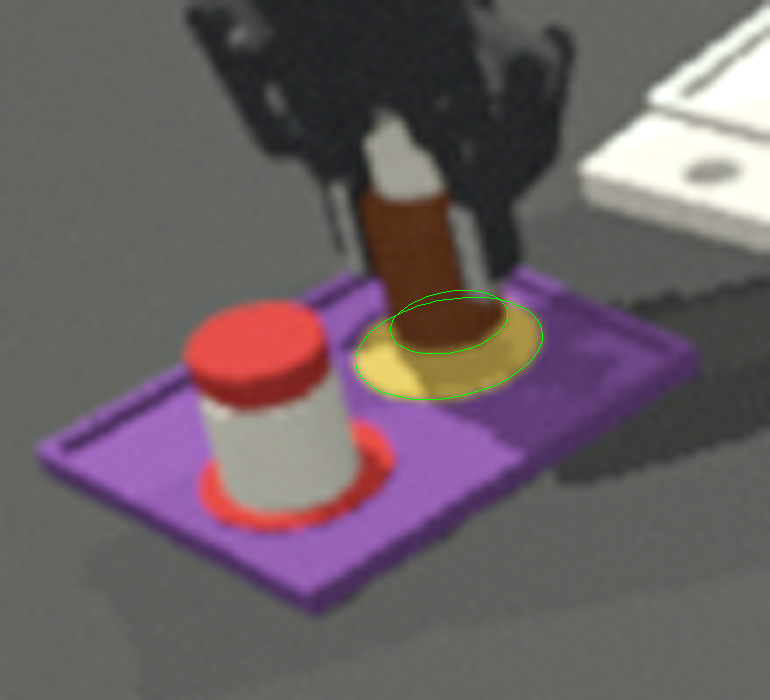

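The jar stands centred on the red pad (about (110,195)), and the bottle hangs about 10 mm above the yellow pad. Shift by -2 mm in y and lower.

```bash
python3 -m crank '{"dr":[[0,0,0],[0,0,0],[0,0,0],[0,0,0]],"travel":[[0,-0.0015,0.003],[0,-0.0015,0.006],[0,-0.0015,0.008],[0,-0.0015,0.008]],"hand":[0.032,0.032,0.032,0.032]}'
python3 -m crank '{"dr":[[0,0,0],[0,0,0],[0,0,0]],"travel":[[0,0,0.001],[0,0,0.002],[0,0,0.002]],"hand":[0.032,0.032,0.032]}'
python3 go.py 0.4565 -0.383 0.025 180
```

```text
clock: 29.75
eef_pos: [0.4555, -0.3833, 0.0282]
tool_rot: [-0.0, 1.0, 0.0, -0.0]
ft_force: [0.4, -0.1, -1.6]
grip_width: 0.0387
clock: 30.12
eef_pos: [0.4556, -0.3833, 0.0262]
tool_rot: [-0.0, 1.0, 0.0, -0.0]
ft_force: [0.1, 0.1, -1.4]
grip_width: 0.0386
travel [-0.0009  0.0003  0.0012] dr [ 0. -0.  0.]
pos [ 0.4556 -0.3833  0.0262] yaw -179.99 j [-0.699  0.585 -0.035  0.951  0.    -0.7  ] F [ 0.1  0.1 -1.4] w 0.0386 t 30.12
```

```bash
python3 -m crank '{"dr":[[0,0,0],[0,0,0],[0,0,0]],"travel":[[-0.001,0,0.0005],[-0.001,0,0.0012],[-0.001,0,0.0015]],"hand":[0.032,0.032,0.032]}'
python3 -m crank '{"dr":[[0,0,0],[0,0,0]],"travel":[[0,0,0.0005],[0,0,0.0005]],"hand":[0.032,0.032]}'
python3 go.py 0.4565 -0.383 0.025 180
```

```text
clock: 30.5
eef_pos: [0.4568, -0.3834, 0.025]
tool_rot: [-0.0, 1.0, -0.0, 0.0]
ft_force: [0.1, 0.1, 2.0]
grip_width: 0.0384
clock: 30.75
eef_pos: [0.4568, -0.3834, 0.025]
tool_rot: [-0.0, 1.0, -0.0, 0.0]
ft_force: [-2.1, 1.0, 5.2]
grip_width: 0.0385
travel [ 0.0003  0.0004 -0.    ] dr [-0.  0.  0.]
pos [ 0.4568 -0.3834  0.025 ] yaw -179.99 j [-0.698  0.587 -0.034  0.949  0.    -0.699] F [-2.1  1.   5.2] w 0.0385 t 30.75
```

Contact. Release, rise and back away.

```bash
python3 -m crank '{"dr":[[0,0,0],[0,0,0],[0,0,0],[0,0,0]],"travel":[[0,0,-0.001],[0,0,-0.001],[0,0,-0.001],[0,0,-0.001]],"hand":[0.05,0.065,0.075,0.075]}'
python3 -m crank '{"dr":[[0,0,0],[0,0,0],[0,0,0],[0,0,0],[0,0,0],[0,0,0],[0,0,0],[0,0,0],[0,0,0],[0,0,0]],"travel":[[0,0,-0.02],[0,0,-0.06],[0,0,-0.1],[0,0,-0.14],[0.01,0.03,-0.15],[0.03,0.08,-0.15],[0.05,0.13,-0.15],[0.07,0.18,-0.15],[0.09,0.23,-0.15],[0.1,0.26,-0.15]],"hand":[0.075,0.075,0.075,0.075,0.075,0.075,0.075,0.075,0.075,0.075]}'
python3 -m crank '{"dr":[[0,0,0],[0,0,0]],"travel":[[0,0,0],[0,0,0]],"hand":[0.075,0.075]}'
python3 - <<'E'
from h import *
for n in ["scene","top"]:
    c=eyes.camera(n); cv2.imwrite(f"pics/{n}13.png",cv2.resize(c["color"],None,fx=1.42,fy=1.42,interpolation=cv2.INTER_CUBIC)[:,:,::-1])
    for k,z in(("green",.014),("pink",.029),("blue",.055),("red",.062)):
        for b in blobs(mask(c,k),40): print(n,k,b[0],b[1].round(1),cast(c,b[1],z).round(4))
    q=c["color"][130:230,70:180] if n=="scene" else c["color"][140:250,390:500]
    cv2.imwrite(f"pics/{n}14.png",cv2.resize(q,None,fx=5,fy=5,interpolation=cv2.INTER_CUBIC)[:,:,::-1])
E
```

```text
clock: 31.25
eef_pos: [0.4567, -0.3833, 0.0251]
tool_rot: [-0.0, 1.0, 0.0, -0.0]
ft_force: [0.0, -0.1, 0.6]
grip_width: 0.0746
clock: 32.5
eef_pos: [0.3551, -0.1215, 0.1753]
tool_rot: [-0.001, 1.0, 0.0, -0.0]
ft_force: [0.1, 0.3, -0.1]
grip_width: 0.0749
clock: 32.75
eef_pos: [0.3573, -0.1238, 0.1757]
tool_rot: [-0.0, 1.0, -0.0, 0.001]
ft_force: [0.4, -0.3, -0.5]
grip_width: 0.0753
scene green 252 [  4.7 109.3] [[ 0.2523 -0.9683]]
scene green 102 [349.4 227.2] [[0.4836 0.1628]]
scene pink 159 [461.8 253.3] [[0.5123 0.3901]]
scene red 55 [108.1 184.1] [[ 0.5593 -0.3718]]
top green 147 [214.9 196.2] [[0.4835 0.1639]]
top pink 168 [117.2 181.9] [[0.5104 0.3907]]
top blue 60 [68.5 14.8] [[0.9014 0.5171]]
top blue 275 [221.2 132.2] [[0.6284 0.1491]]
top blue 2662 [121.5 183.6] [[0.5034 0.3719]]
top red 303 [44.6 44.2] [[0.8248 0.5642]]
top red 444 [448.7 179.5] [[ 0.5287 -0.378 ]]
```

View pics/scene13.png

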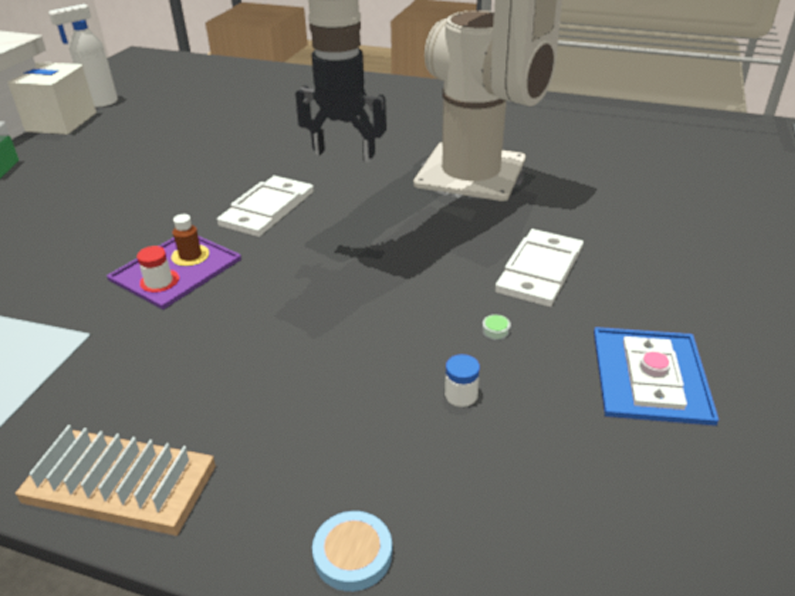

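View pics/scene14.png

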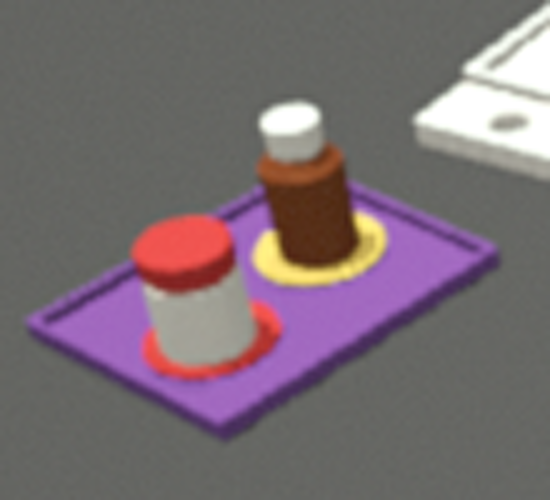

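View pics/top14.png

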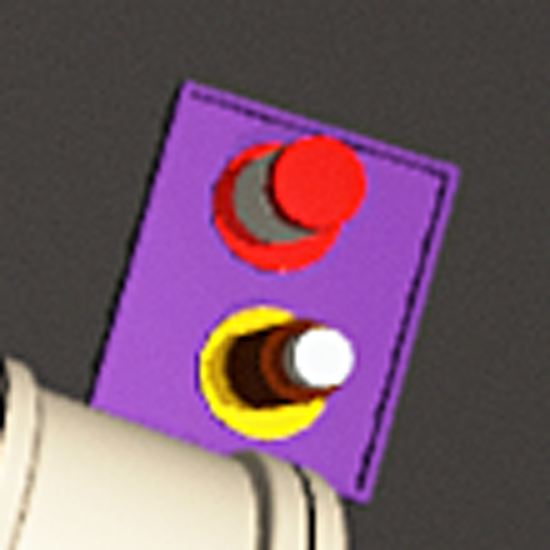

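The views show both kits made up: the jar base is centred on the red pad to within 3 mm and the bottle on the yellow pad to within 2 mm. The dish is flat in the holder, the green dish and blue jar haven't moved, and the arm is clear.

```bash
python3 -c "
from workcell import job; print(job.job_done())"
```

```text
the job is handed in; nothing more can be done
None
```

Both kits are made up and the job is handed in, at about 33 s on the robot's clock; `job_done` gives no verdict.

- **Imaging kit:** I fitted the smallest holder over both dowels first, and the camera showed it flat with both dowel tips through the holes. The pink dish then went into the recess, where it sits level and within about 1 mm of centre.
- **Fixing kit:** The red-lidded jar stands on the red pad and the amber bottle on the yellow pad, both upright. I lowered each to light contact, no more than about 6.5 N, before letting go.
- **Left alone:** The green dish and blue-lidded jar measure where they were at the start, to within about 1 mm. The gripper ended open and clear of everything.

**Disagreement:** the two cameras differ by 4–5 mm in x at the purple tray. I went by the scene view because the held jar's base matched the position computed from the tool. By that view the jar is centred; by the top view the jar and bottle are about 3 mm and 2 mm off centre. No other check failed.

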